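# Clear the cutting station into its offcut box

## Task

Clear up the cutting station: put the flat pry blade into the notch at the front of the offcut box, lever the flush cover up with it and swing the cover right open, about upright. Then sweep every offcut off the board into the box with the scraper block, not with the fingers (only one that has fallen on the bench may be picked up and dropped in by hand). Finally shut the cover fully and put both tools back on the rubber mat, the blade lying flat and the scraper standing on its base; leave the mug, spool and jar alone.

Things in the scene. Friction and masses are not known exactly. Their poses are not given: they have to be found in the camera images.
- station: cutting station, one fixed unit, 140 mm deep (x) by 380 mm long (y from -150 to +230 mm), 80 mm high. Origin on the bench; at yaw 0 x points away from the robot, y to its left along the length, z up. y from -30 to 230 mm is the cutting board (point board); y from -150 to -30 mm the offcut box (point box) with its cover, flush with the board when shut
- board (a point): on top of the flat grey cutting board, at station (-6, 100, 80) mm. The board spans station x -70 to +58, y -30 to +230 mm; an aluminium fence (x 58 to 70 mm, top at z = 105 mm) runs along its far edge, its other edges are open; its end at y = -30 mm drops straight into the offcut box
- box (a point): centre of the inside floor of the offcut box, at station (0, -87, 6) mm. Inside: station x -64 to +64, y -144 to -30 mm; plywood walls 6 mm thick with rims at z = 76 mm, on the fourth side the board's end, top at z = 80 mm
- cover (a joint): flat aluminium cover of the offcut box, plate 136 x 116 x 4 mm, no knob. Hinged along the box's far rim. In rad: 0 = shut (top at station z = 80 mm), grows as its near edge swings up and away from the robot, 1.65 = stop, a little past upright. Stiff hinge: stays at any angle; 2 to 3 N at the free edge moves it. 150 g
- cover_hinge (a point): middle of the cover's hinge axis, at station (66, -90, 76) mm, level with the underside of the shut cover; the axis is the station's y
- cover_lip (a point): middle of the cover's free edge, on its underside, 136 mm from the hinge axis; moves with the cover
- notch (a point): centre of the pry notch in the box's near wall (the face towards the robot), at station (-70, -90, 71) mm: an opening 60 mm wide along y and 10 mm high between the wall (station z = 66 mm) and the underside of the shut cover (z = 76 mm), through the 6 mm wall
- blade: flat pry blade, 150 g: dark wooden handle 100 x 24 x 30 mm high with a flat steel blade 30 mm wide, 3 mm thick, standing 80 mm out of its end. Origin under the middle of the handle; x along the handle towards the blade, z up as it lies. The blade's mid-plane is 10 mm above the origin; balance point at x = 15 mm
- blade_tip (a point): middle of the blade's tip edge, at (130, 0, 10) mm from the blade's origin
- scraper: wooden scraper block, 250 g, standing on its base: base 140 x 34 x 30 mm high with steel strips along both long sides, above it a grip 110 mm long, 26 mm thick, up to 68 mm above the base. Origin under the middle of the base, x along its length, z up. Same both ways round
- mat: black rubber tool mat fixed on the bench, 240 x 240 x 3 mm, the blade and scraper start on it and belong on it. Origin under its centre, x and y along its sides
- offcut1: offcut of pale wooden batten, 48 x 24 x 14 mm, 11 or 12 g, lying on the board at the start if present. Origin under its middle (as first laid), x along its length
- offcut2: offcut of pale wooden batten, 42 x 24 x 14 mm, 11 or 12 g, lying on the board at the start if present. Origin under its middle (as first laid), x along its length
- offcut3: offcut of pale wooden batten, 38 x 24 x 14 mm, 11 or 12 g, lying on the board at the start if present. Origin under its middle (as first laid), x along its length
- offcut4: offcut of pale wooden batten, 50 x 24 x 14 mm, 11 or 12 g, lying on the board at the start if present. Origin under its middle (as first laid), x along its length
- offcut5: offcut of pale wooden batten, 44 x 24 x 14 mm, 11 or 12 g, lying on the board at the start if present. Origin under its middle (as first laid), x along its length
- offcut6: offcut of pale wooden batten, 36 x 24 x 14 mm, 11 or 12 g, lying on the board at the start if present. Origin under its middle (as first laid), x along its length
- mug: blue mug, 80 mm wide, 95 mm high, stands left of the station; leave alone. Origin under its centre
- spool: spool of lime cord, 100 mm wide, 110 mm high, stands left of the station; leave alone. Origin under its centre
- jar: closed jar, 64 mm wide, 85 mm high, stands beyond the station; leave alone. Origin under its centre
Things that resemble listed ones, but are neither listed nor needed, are in the scene too. Of the things that look like the scraper, take the one that is farthest to the robot's right at the start.

How it is judged:
By the outcome, as a careful person would: the job done as asked, in the order asked, and still so for the second after the job is handed in, with the robot touching nothing.
Of offcut1, offcut2, offcut3, offcut4, offcut5, offcut6 only 3 to 6 are there at a start; the rules pass over those that are not, and their reading is None.
At some moment in a run one of blade, scraper, offcut1, offcut2, offcut3, offcut4, offcut5, offcut6 may be knocked a few centimetres aside while the robot is not near it.
Once in a run the grip may slacken for a moment while it holds something.
It also fails if it takes over 210 s, if anything falls off the work surface, if the arm or the gripper's body presses on something with over 40 N, if the wrist force passes 120 N, or if a joint passes its speed limit or range.

## Robot

A 7-joint arm with a two-finger parallel gripper is mounted at the origin on the work surface. World frame = base frame: x ahead of the robot, y to its left, z up, the work surface at z = 0. Lengths are in m, angles in rad, forces in N, time in s.
With the tool pointing down it reaches from about 0.4 to 0.85 m from the base axis. Payload 10.4 kg.
Tool frame: the origin (TCP) lies between the finger pads; the fingertips stand 19 mm ahead of it and the grasp point (between the pads) is the TCP (manip.tip_reach is the z of the fingertips in the tool frame, in m); z points along the fingers, y is the direction in which the jaws open and shut (so a half turn about z gives the same grasp; the last joint's range is limited). The gripper opens to 85 mm and grips with 20 to 120 N. Pads are 22 mm wide; open, the fingers measure 114 mm over their backs; the gripper's body (76 mm by 85 mm) begins 54 mm behind the grasp point. The pads swing forward as they close: fully open they stand 13 mm farther back than shut.
Start: joints at [-1.202, 0.332, -0.065, 1.46, 0.022, 1.35, -0.088], TCP at [0.239, 0.578, 0.25] pointing down, gripper open.
Joint ranges: [-2.6, 2.6], [-0.5, 2.12], [-1.47, 1.34], [0.16, 2.42], [-1.27, 4.41], [0.06, 2.06], [-2.6, 2.6]. Speed limits (rad/s): [2.22, 2.22, 2.79, 2.79, 3.14, 3.14, 3.14].

## Interface

Orientations are given as a unit quaternion [x, y, z, w].
In Python, from workcell import sensors, cams, manip gives the robot as it stands.
- The arm moves only by the shell command python3 -m jog 'ROWS' [FORCE]. ROWS is JSON, a list of rows, each a list of 3 entries, a list of its own where there are three numbers: the shift along the world's x, y, z in m, then the turn, a rotation vector about the world's x, y, z in rad, then the opening in per cent of the stroke, from 0 (shut) to 100 (fully open). In form: [[[dx, dy, dz], [wx, wy, wz], grip], ...]. A call has 1 to 5 rows; each row shifts and turns the pose as measured when the row begins; what a row does not reach is not made up. A row lasts 1/8 s, in which the tool goes at most 62.5 mm and 10.7 degrees, less where a joint would pass 70% of its speed; a pose out of reach is approached as far as the arm can. A call with a gripper value outside its range is refused whole. The fingers move at their own pace and stop on an object; FORCE is the grip in N (left out, the last holds). Time passes only in rows, so rows that do not move let the fingers close. It gives the time, the measured TCP pose, the force and the opening at its end, in the units of the state.
- sensors.get_obs(): the state, without advancing time (a new reading comes with each control period).
- cams.camera(name): name is "scene" or "top" or "wrist"; returns (picture, depth): 480x640x3 uint8, red, green, blue; 480x640 float32, m along the optical axis (not along the pixel's ray), 0 where there is no reading.
- cams.camera_model(name): a dict with "intrinsics" (3x3 intrinsics, pixels), "view" (4x4, takes a point from world to camera coordinates). Camera axes: x right, y down, z forward; pixel columns grow to the right and rows downward; lengths in m; the calibration is good to about 2 mm. A picture is of the moment at which its call begins: read the wrist's pose just before it. camera_model takes no time and is no camera call; for the wrist camera it gives the pose at the moment of the call.
- manip.hand_in(): hands the job in, once; it reports no verdict.
The state is a dict: "clock": time; "joint_pos": joint angles; "joint_velocities": joint speeds; "tau": joint torques, N m; "position": TCP position; "ee_rot": TCP orientation; "ft_force": force on the tool from outside, world axes, zero at the start; "torque": the same for the moment, N m; "grip_width": opening from 0.0 (shut) to 1.0 (fully open).
Only numpy, scipy, OpenCV 4.12 (cv2) and the standard library are available. Lean on these libraries where they do the work, as an engineer would, in place of code of your own. Each camera call takes 0.05 s, during which the arm holds its last target.

## Working session

There is one attempt and no reset: what is moved stays moved. The work goes in short steps, Python scripts to look and compute and a shell command to move; the robot and the scene stay as the last step left them, time stands still between calls to the robot, and variables do not carry over. Pictures are saved under pics/ and viewed, and the job is handed in when it is done.

```bash
ls -la; mkdir -p pics; python3 - <<'E'
from workcell import sensors, cams, manip
import cv2
o=sensors.get_obs()
print(o, manip.tip_reach)
for n in ["scene","top","wrist"]:
    im,d=cams.camera(n); cv2.imwrite(f"pics/{n}0.png",im[:,:,::-1]); m=cams.camera_model(n); print(n,m)
E
```

```text
total 12
drwxr-xr-x  3 agent agent 4096 Dec  6 21:01 .
drwxr-xr-x 23 root  root  4096 Dec  6 21:01 ..
drwxr-xr-x  2 agent agent 4096 Dec  6 21:01 pics
{'clock': 0.0, 'joint_pos': array([-1.20162962,  0.33285783, -0.06471683,  1.46091544,  0.02155909,
        1.34992965, -0.08854436]), 'joint_velocities': array([ 4.56849745e-04, -1.06963540e-03,  9.64953031e-04,  3.65406176e-04,
        6.29660766e-05, -5.98695471e-04, -3.02969367e-04]), 'tau': array([-1.76038493e-04, -6.25430489e+01,  4.91090294e-02, -3.91616464e+01,
        1.62801793e-02,  9.73512128e-03,  1.13890380e-05]), 'position': array([0.23848846, 0.57733221, 0.24953708]), 'ee_rot': array([ 1.94641358e-01,  9.80874222e-01, -6.96941681e-04, -1.27474060e-04]), 'ft_force': array([ 0.07137327, -0.14299139, -0.6766005 ]), 'torque': array([-0.01017855,  0.01576075, -0.01485844]), 'grip_width': 1.002090148113388} 0.019
scene {'intrinsics': array([[545.74201267,   0.        , 326.16200752],
       [  0.        , 545.74201267, 239.12566023],
       [  0.        ,   0.        ,   1.        ]]), 'view': array([[-0.88050835,  0.47352842
[... 563 characters left out ...]
],
       [ 2.04252658e-01,  7.20609532e-03, -9.78891681e-01,
         1.11501694e+00],
       [ 0.00000000e+00,  0.00000000e+00,  0.00000000e+00,
         1.00000000e+00]])}
wrist {'intrinsics': array([[393.03310392,   0.        , 316.09026649],
       [  0.        , 393.03310392, 242.77859222],
       [  0.        ,   0.        ,   1.        ]]), 'view': array([[ 3.81598625e-01,  9.24327955e-01, -5.66739730e-04,
        -6.23853360e-01],
       [ 8.78318103e-01, -3.62412793e-01,  3.11792042e-01,
        -4.07476242e-02],
       [ 2.87992707e-01, -1.19477192e-01, -9.50150199e-01,
         3.81516129e-01],
       [ 0.00000000e+00,  0.00000000e+00,  0.00000000e+00,
         1.00000000e+00]])}
```

View pics/scene0.png

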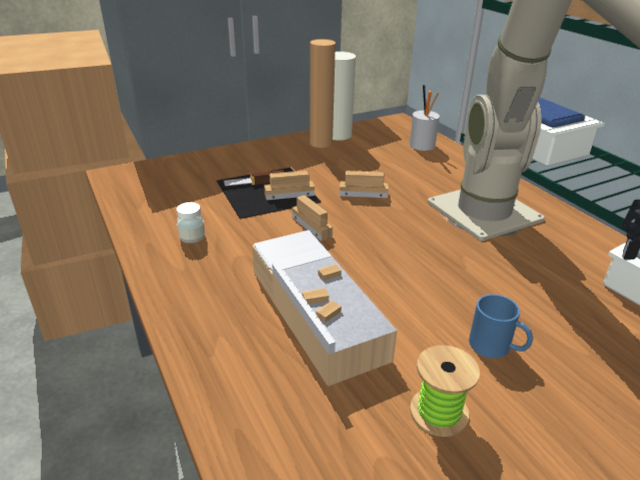

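View pics/top0.png

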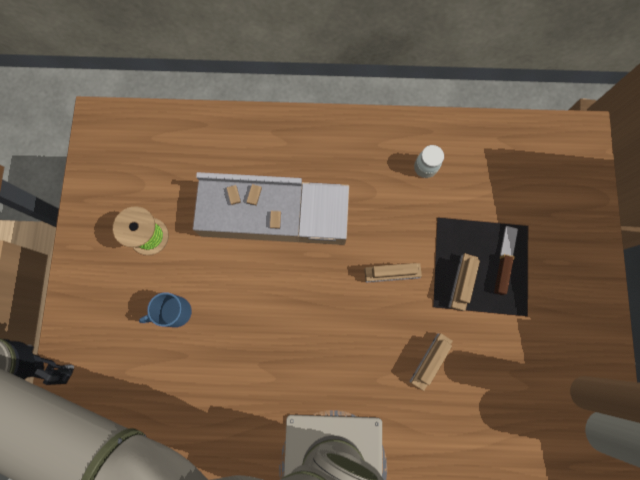

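The top picture shows three scraper-like blocks: (393,271), (432,361) and (465,281). The one at (465,281) lies farthest right and stands on the mat, so it fits the description. The blade is at (506,260). Three offcuts lie on the board at (233,195), (254,195) and (275,219).

```bash
cat > h.py <<'E'
import numpy as np, cv2
from workcell import sensors, cams, manip
def ray(model,u,v):
    K=model["intrinsics"];V=model["view"];R=V[:3,:3];t=V[:3,3]
    d=np.linalg.inv(K)@np.array([u,v,1.]);return -R.T@t, R.T@d
def onplane(model,u,v,z):
    o,d=ray(model,u,v);s=(z-o[2])/d[2];return o+s*d
def cloud(model,depth):
    K=model["intrinsics"];V=model["view"];R=V[:3,:3];t=V[:3,3]
    v,u=np.mgrid[:480,:640]
    P=np.stack([(u-K[0,2])/K[0,0]*depth,(v-K[1,2])/K[1,1]*depth,depth],-1)
    return (P-t)@R
def proj(model,p):
    K=model["intrinsics"];V=model["view"];q=V[:3,:3]@np.asarray(p)+V[:3,3];q=K@q;return q[:2]/q[2]
def shot(n,name,crop=None,s=1):
    m=cams.camera_model(n)
    im,d=cams.camera(n);m["P"]=cloud(m,d)
    j=im[:,:,::-1]
    if crop: 
        a,b,c,e=crop;j=j[b:e,a:c]
    if s!=1:j=cv2.resize(j,None,fx=s,fy=s,interpolation=cv2.INTER_CUBIC)
    cv2.imwrite(f"pics/{name}.png",j);return im,d,m
def rect(pts):
    (c,s,a)=cv2.minAreaRect(np.asarray(pts,np.float32)*1000);bx=cv2.boxPoints((c,s,a))/1000
    e=[bx[1]-bx[0],bx[2]-bx[1]];e=e[0] if np.linalg.norm(e[0])>np.linalg.norm(e[1]) else e[1]
    return np.array(c)/1000,sorted(np.round(np.array(s),1)),np.degrees(np.arctan2(e[1],e[0])),bx
E
python3 - <<'E'
from h import *
im,d,m=shot("top","t1",(340,120,600,400),2.3)
shot("top","t2",(180,150,360,260),4)
P=m["P"]
# heights slices
Z=P[...,2]
valid=d>0
def comp(mask,mn=30):
    n,l,s,c=cv2.connectedComponentsWithStats(mask.astype(np.uint8))
    for i in range(1,n):
        if s[i,4]>mn:
            pts=P[l==i]; r=rect(pts[:,:2]); print(i,s[i,4],np.round(c[i]),"c",np.round(r[0],4),r[1],round(r[2],1),"z",np.round(np.percentile(pts[:,2],[5,50,95]),4))
print("z .055-.075");comp(valid&(Z>.055)&(Z<.076))
print("board");comp(valid&(Z>.076)&(Z<.085))
print("offcuts");comp(valid&(Z>.088)&(Z<.099),10)
print("fence");comp(valid&(Z>.1)&(Z<.115),10)
print("low");comp(valid&(Z>.006)&(Z<.04))
hsv=cv2.cvtColor(im,cv2.COLOR_RGB2HSV)
print("mat");comp((hsv[...,2]<45)&valid&(abs(Z)<.01),500)
E
```

```text
z .055-.075
1 117 [427. 164.] c [ 0.7553 -0.2247] [np.float64(39.1), np.float64(60.3)] 55.5 z [0.056  0.0615 0.0744]
36 61 [152. 237.] c [0.5381 0.4716] [np.float64(17.8), np.float64(61.5)] -25.2 z [0.0566 0.0625 0.0703]
44 291 [272. 235.] c [0.5494 0.1723] [np.float64(3.7), np.float64(377.3)] 88.2 z [0.0561 0.0658 0.0752]
50 529 [468. 280.] c [ 0.4521 -0.3187] [np.float64(27.1), np.float64(110.9)] -15.3 z [0.061  0.0716 0.0749]
51 498 [395. 269.] c [ 0.4715 -0.1395] [np.float64(26.5), np.float64(110.3)] -83.8 z [0.0623 0.0689 0.0727]
52 92 [157. 307.] c [0.3583 0.4342] [np.float64(26.2), np.float64(68.6)] -5.3 z [0.0577 0.065  0.0754]
55 82 [180. 313.] c [0.3495 0.387 ] [np.float64(32.6), np.float64(78.0)] -16.4 z [0.0565 0.0657 0.0751]
58 575 [435. 362.] c [ 0.2542 -0.2339] [np.float64(27.2), np.float64(109.8)] -30.7 z [0.0621 0.0686 0.0723]
59 165 [588. 392.] c [ 0.1943 -0.5943] [np.float64(35.8), np.float64(78.4)] -8.1 z [0.0557 0.0642 0.0747]
61 212 [604. 433.] c [ 0.1013 -0.6226] [np.float64(31.3), np.float64(90.2)] -1.5 z [0.056  0.0659 0.0745]
board
8 31 [424. 159.] c [ 0.757
[... 3001 characters left out ...]
p.float64(55.8)] 30.9 z [0.0062 0.0093 0.0368]
2394 114 [186. 313.] c [0.3546 0.3836] [np.float64(28.4), np.float64(75.5)] -4.2 z [0.0079 0.0225 0.0386]
2841 425 [427. 361.] c [ 0.2576 -0.2347] [np.float64(37.1), np.float64(146.7)] -31.3 z [0.0089 0.03   0.0355]
3312 245 [578. 390.] c [ 0.1944 -0.5949] [np.float64(34.2), np.float64(78.4)] -8.6 z [0.0079 0.0228 0.038 ]
3632 313 [593. 430.] c [ 0.1005 -0.6234] [np.float64(33.9), np.float64(91.4)] -0.1 z [0.0075 0.0226 0.0378]
3638 3491 [332. 436.] c [0.0528 0.0021] [np.float64(135.9), np.float64(234.7)] -87.6 z [0.0095 0.0132 0.0176]
mat
1 6004 [481. 265.] c [ 0.4988 -0.3732] [np.float64(235.9), np.float64(239.5)] 86.3 z [0.0004 0.0042 0.0079]
```

View pics/t1.png

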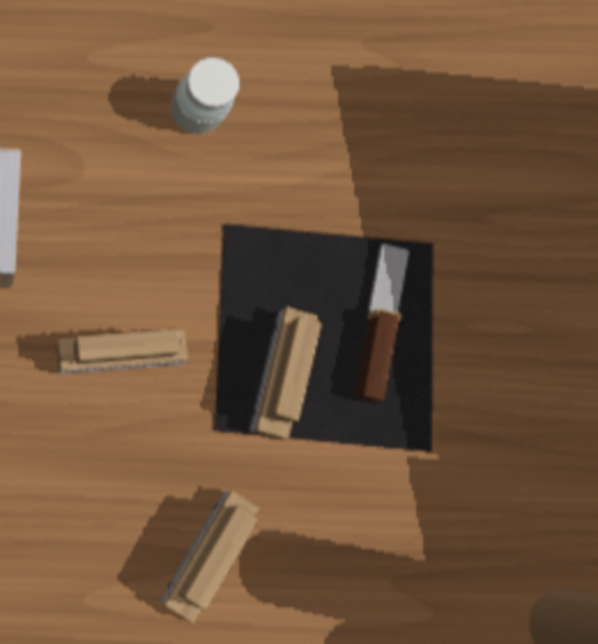

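View pics/t2.png

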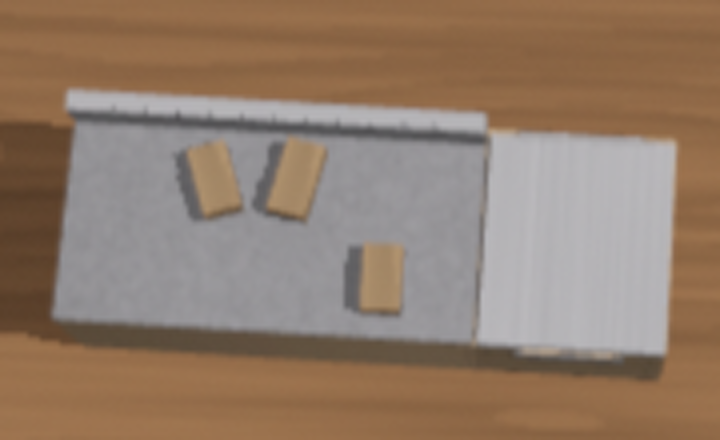

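Three offcuts are present on the board. I'll move towards the mat for a wrist-camera close-up.

```bash
python3 -m jog '[[[0.04,-0.045,0.012],[0,0,0],100],[[0.04,-0.045,0.012],[0,0,0],100],[[0.04,-0.045,0.012],[0,0,0],100],[[0.04,-0.045,0.012],[0,0,0],100],[[0.03,-0.045,0.0],[0,0,0],100]]'; 
python3 -m jog '[[[0,-0.06,0],[0,0,0.04],100],[[0,-0.06,0],[0,0,0.04],100],[[0,-0.06,0],[0,0,0.04],100],[[0,-0.06,0],[0,0,0.04],100],[[0,-0.06,0],[0,0,0.03],100]]'
python3 - <<'E'
from h import *
print(sensors.get_obs()['joint_pos'])
E
```

```text
clock: 0.88
position: [0.4285, 0.3488, 0.298]
ee_rot: [0.19, 0.982, -0.001, -0.001]
ft_force: [0.8, 1.0, -0.1]
grip_width: 1.0
clock: 1.5
position: [0.4293, 0.0385, 0.2976]
ee_rot: [0.094, 0.996, -0.0, -0.0]
ft_force: [0.9, 0.2, -0.2]
grip_width: 0.998
[-0.58785638 -0.15422932  0.35371377  1.87666136  0.05412361  1.41035308
  1.13483539]
```

```bash
python3 -m jog '[[[0,-0.06,0],[0,0,0],100],[[0,-0.06,0],[0,0,0],100],[[0,-0.06,0],[0,0,0],100],[[0,-0.06,0],[0,0,0],100],[[0,-0.06,0],[0,0,0],100]]'
python3 -m jog '[[[0,-0.06,0],[0,0,0],100],[[0.01,-0.03,0],[0,0,0],100],[[0,0,0],[0,0,0],100]]'
python3 - <<'E'
from h import *
print(sensors.get_obs()['joint_pos'])
im,d,m=shot("wrist","w1")
print(ray(m,320,240))
E
```

```text
clock: 2.12
position: [0.4271, -0.2714, 0.2989]
ee_rot: [0.094, 0.996, 0.001, 0.002]
ft_force: [2.8, 0.3, -0.6]
grip_width: 0.999
clock: 2.5
position: [0.4352, -0.3685, 0.2992]
ee_rot: [0.096, 0.995, -0.0, 0.002]
ft_force: [-0.0, 0.7, 0.4]
grip_width: 0.999
[-0.14667829  0.24420928  0.92517718  1.57803835 -0.19918962  1.41358334
  2.1724116 ]
(array([ 0.35539445, -0.35357829,  0.42394272]), array([ 0.3059206 , -0.04945647, -0.95084992]))
```

View pics/w1.png

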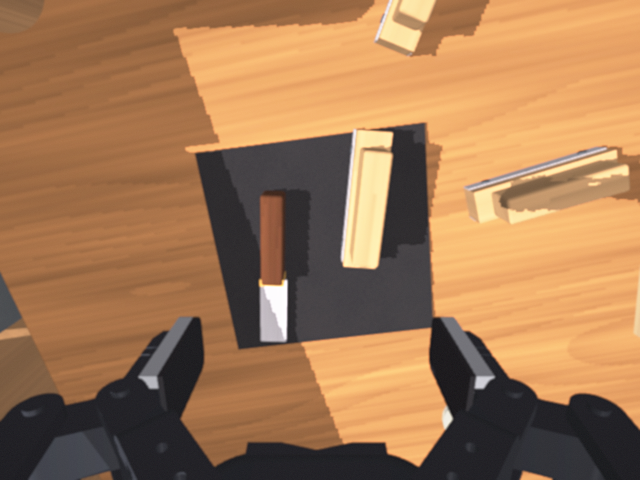

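The wrist view shows the blade (handle about (272,238), steel about (273,312)) and the real scraper at (367,200), the rightmost of the three, on the mat. The look-alikes are at (405,25) and (545,190). Next I measure both tools from this view.

```bash
cat > tools.py <<'E'
from h import *
def comps(mask,P,roi=None,mn=60):
    n,l,s,c=cv2.connectedComponentsWithStats(mask.astype(np.uint8)); out=[]
    for i in range(1,n):
        if s[i,4]>mn: out.append((i,l==i,c[i],s[i,4]))
    return out
def planepts(m,mask,z):
    v,u=np.nonzero(mask); return np.array([onplane(m,a,b,z)[:2] for a,b in zip(u,v)])
E
python3 - <<'E'
from tools import *
im,d,m=shot("wrist","w1b",(170,100,470,360),2.6)
P=m["P"];Z=P[...,2];ok=d>0
for nm,a,b in [("blade handle top",.026,.045),("steel",.008,.020),("scraper top",.060,.080),("scr base",.026,.040)]:
    for i,k,c,s in comps(ok&(Z>a)&(Z<b),P,mn=300):
        if c[1]>350: continue
        z=np.median(Z[k]); r=rect(P[k][:,:2]); print(nm,s,np.round(c),"z",round(float(z),4),"c",np.round(r[0],4),r[1],round(r[2],2))
hsv=cv2.cvtColor(im,cv2.COLOR_RGB2HSV)
h=hsv[200:280,255:290].reshape(-1,3);print(np.median(h,0), hsv[235,270],hsv[310,270])
br=np.zeros((480,640),bool);br[180:300,250:300]=True
br&=(hsv[...,1]>90)&(hsv[...,2]>50)
k=max(comps(br,P),key=lambda t:t[3]);r=rect(planepts(m,k[1],.033));print("handle col",r[:3])
st=np.zeros((480,640),bool);st[270:350,250:300]=True
st&=(hsv[...,1]<60)&(hsv[...,2]>110)
k=max(comps(st,P),key=lambda t:t[3]);r=rect(planepts(m,k[1],.0145));print("steel col",r[:3])
mt=(hsv[...,2]<70)&(abs(Z)<.012)
k=max(comps(mt,P),key=lambda t:t[3]);r=rect(planepts(m,k[1],.003));print("mat",r)
E
```

```text
blade handle top 406 [10. 11.] z 0.034 c [ 0.2234 -0.6023] [np.float64(5.5), np.float64(33.1)] -61.21
blade handle top 1057 [398.  31.] z 0.0315 c [ 0.2989 -0.2631] [np.float64(32.6), np.float64(34.2)] 58.84
blade handle top 1395 [361. 178.] z 0.0345 c [ 0.4508 -0.3202] [np.float64(34.1), np.float64(140.3)] -15.18
blade handle top 1975 [529. 183.] z 0.0318 c [ 0.4704 -0.1408] [np.float64(35.2), np.float64(140.6)] -83.54
blade handle top 2155 [271. 240.] z 0.0342 c [ 0.4741 -0.4236] [np.float64(26.2), np.float64(101.5)] -13.65
steel 380 [24. 17.] z 0.0138 c [ 0.2231 -0.6065] [np.float64(8.7), np.float64(47.6)] -68.02
steel 724 [525. 174.] z 0.0153 c [ 0.4545 -0.1465] [np.float64(34.7), np.float64(144.6)] -69.54
steel 1438 [273. 313.] z 0.016 c [ 0.5533 -0.4425] [np.float64(29.9), np.float64(97.1)] -12.92
scraper top 708 [416.  10.] z 0.069 c [ 0.2952 -0.2598] [np.float64(16.5), np.float64(28.9)] 75.41
scraper top 3383 [370. 207.] z 0.0723 c [ 0.4503 -0.32  ] [np.float64(26.3), np.float64(109.4)] -15.07
scraper top 3677 [566. 193.] z 0.0693 c [ 0.4701 -0.1412] [np.float64(26.6), np.flo
[... 336 characters left out ...]
.] z 0.0316 c [ 0.4704 -0.1408] [np.float64(35.2), np.float64(140.6)] -83.54
scr base 2155 [271. 240.] z 0.0342 c [ 0.4741 -0.4236] [np.float64(26.2), np.float64(101.5)] -13.65
[ 10. 145. 142.] [  9 146 147] [153  12 198]
handle col (array([ 0.47228967, -0.42197931]), [np.float64(30.1), np.float64(106.2)], np.float32(-14.9942045))
steel col (array([ 0.56219385, -0.44493954]), [np.float64(32.1), np.float64(82.3)], np.float32(-12.409777))
mat (array([ 0.49285999, -0.46657385]), [np.float64(53.7), np.float64(238.3)], np.float32(-3.4157748), array([[ 0.37232223, -0.4862863 ],
       [ 0.61019707, -0.5004844 ],
       [ 0.6133977 , -0.4468614 ],
       [ 0.37552288, -0.43266326]], dtype=float32))
```

View pics/w1b.png

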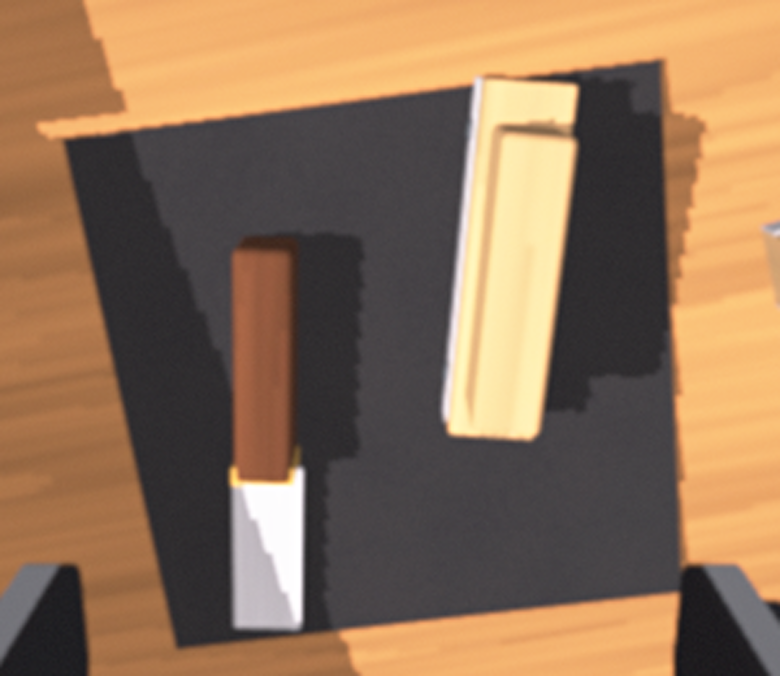

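```bash
python3 -m jog '[[[0.034,-0.031,-0.05],[0,0,-0.022],60],[[0.034,-0.031,-0.05],[0,0,-0.021],60],[[0,0,-0.05],[0,0,0],60],[[0,0,-0.04],[0,0,0],60],[[0,0,0],[0,0,0],60]]' 100
python3 - <<'E'
from h import *
o=sensors.get_obs();print(o['joint_pos'],o['position'])
q=o['ee_rot'];print(2*np.degrees(np.arctan2(q[1],q[0]))-90)
E
```

```text
clock: 3.22
position: [0.5053, -0.4173, 0.114]
ee_rot: [0.112, 0.994, 0.004, 0.008]
ft_force: [-0.0, -0.5, 0.8]
grip_width: 0.6
[ 0.05519921  0.61450096  0.80329046  1.5713325  -0.48811827  1.15390192
  2.31225886] [ 0.50526572 -0.41732913  0.11403179]
77.13610831504087
```

```bash
python3 -m jog '[[[-0.002,-0.013,-0.02],[0,0,-0.01],60],[[0,0,0],[0,0,0],60]]'
python3 - <<'E'
from h import *
from scipy.spatial.transform import Rotation as R
o=sensors.get_obs();print(o['joint_pos'],o['position']);print(R.from_quat(o['ee_rot']).as_matrix())
E
```

```text
clock: 3.48
position: [0.505, -0.4305, 0.0969]
ee_rot: [0.116, 0.993, 0.003, 0.01]
ft_force: [-1.2, 0.1, -0.5]
grip_width: 0.598
[ 0.08779092  0.64731733  0.78968839  1.56347179 -0.51253609  1.13116664
  2.33226335] [ 0.50496155 -0.43048392  0.09687797]
[[-0.97273858  0.23100368  0.02041922]
 [ 0.23113576  0.97291187  0.00433133]
 [-0.01886555  0.00893286 -0.99978212]]
```

```bash
python3 -m jog '[[[-0.002,0,-0.03],[-0.004,0.02,0],60],[[0,0,-0.03],[0,0,0],60],[[0,0,-0.013],[0,0,0],60],[[0,0,0],[0,0,0],60]]'
python3 - <<'E'
from h import *
from scipy.spatial.transform import Rotation as R
o=sensors.get_obs();print(o['position']);print(R.from_quat(o['ee_rot']).as_matrix())
shot("wrist","w2")
E
```

```text
clock: 3.98
position: [0.5062, -0.4326, 0.0291]
ee_rot: [0.116, 0.993, -0.002, 0.004]
ft_force: [-0.7, -0.1, -0.3]
grip_width: 0.6
[ 0.50617033 -0.43259523  0.02912551]
[[-0.97299866  0.2306571   0.00842137]
 [ 0.23062739  0.97303239 -0.00435624]
 [-0.00919907 -0.00229642 -0.99995505]]
```

View pics/w2.png

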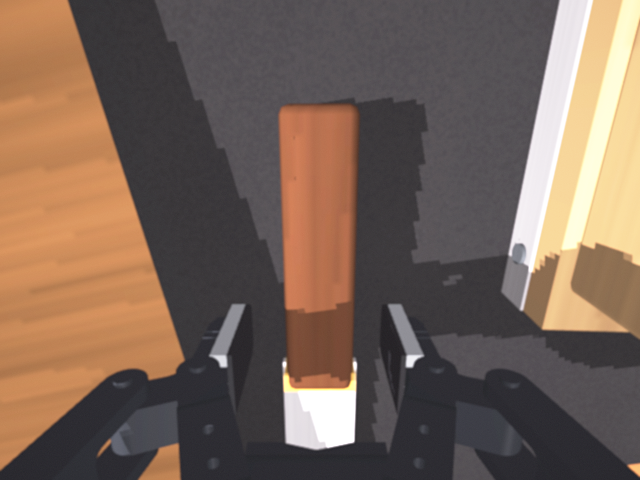

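```bash
python3 -m jog '[[[-0.003,0,-0.004],[0,0.008,0],60],[[0,0,0],[0,0,0],10],[[0,0,0],[0,0,0],10],[[0,0,0],[0,0,0],10],[[0,0,0],[0,0,0],10]]' 110
python3 -m jog '[[[0,0,0],[0,0,0],10],[[0,0,0],[0,0,0],10],[[0,0,0],[0,0,0],10]]' 110
python3 - <<'E'
from h import *
im,d,m=shot("wrist","w3")
E
```

```text
clock: 4.65
position: [0.5045, -0.434, 0.0289]
ee_rot: [0.116, 0.993, -0.003, 0.003]
ft_force: [-0.6, -0.0, -1.9]
grip_width: 0.256
clock: 5.03
position: [0.5044, -0.4339, 0.0288]
ee_rot: [0.116, 0.993, -0.003, 0.002]
ft_force: [0.4, 0.6, -0.5]
grip_width: 0.26
```

View pics/w3.png

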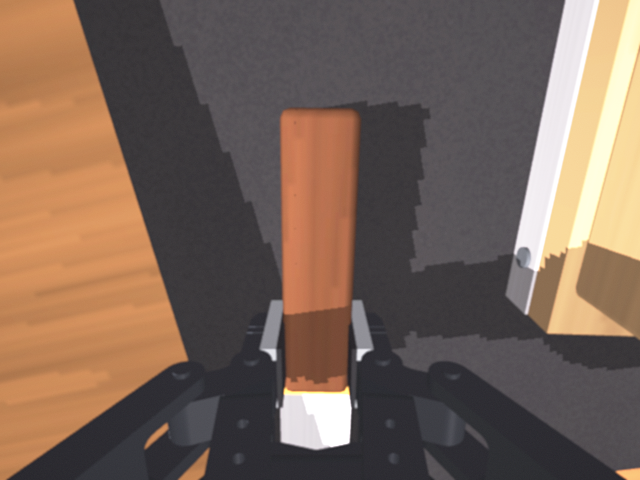

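```bash
python3 -m jog '[[[0,0,0.02],[0,0,0],10],[[0,0,0.04],[0,0,0],10],[[0,0,0.05],[0,0,0],10],[[0,0,0.04],[0,0,0],10],[[0,0,0],[0,0,0],10]]' 110
python3 -m jog '[[[-0.02,0.05,0],[0,0,0.04],10],[[-0.02,0.05,0],[0,0,0.04],10],[[-0.02,0.05,0],[0,0,0.04],10],[[-0.02,0.05,0],[0,0,0.04],10],[[0,0.05,0],[0,0,0.04],10]]' 110
python3 -m jog '[[[0,0.05,0],[0,0,0],10],[[0,0.05,0],[0,0,0],10],[[0,0.05,0],[0,0,0],10],[[0,0.04,0],[0,0,0],10],[[0,0.0,0],[0,0,0],10]]' 110
python3 - <<'E'
from tools import *
from scipy.spatial.transform import Rotation as R
o=sensors.get_obs();print(o['position'],o['joint_pos']);print(R.from_quat(o['ee_rot']).as_matrix())
im,d,m=shot("top","t3",(180,150,500,350),2.4)
P=m["P"];Z=P[...,2]
shot("wrist","w4");shot("scene","s4")
E
```

```text
clock: 5.7
position: [0.5032, -0.4344, 0.1887]
ee_rot: [0.117, 0.993, -0.004, 0.003]
ft_force: [0.4, -0.1, -1.8]
grip_width: 0.256
clock: 6.32
position: [0.4172, -0.1815, 0.1863]
ee_rot: [0.017, 1.0, -0.005, 0.002]
ft_force: [0.3, 0.0, -2.1]
grip_width: 0.254
clock: 6.95
position: [0.4138, 0.0176, 0.1861]
ee_rot: [0.014, 1.0, -0.003, 0.002]
ft_force: [0.1, -0.7, -2.2]
grip_width: 0.26
[0.41378367 0.01761976 0.18606097] [-0.76969792 -0.14653845  0.57612048  2.09335297  0.09304651  1.16989182
  1.30813715]
[[-0.99959843  0.02802854  0.00416967]
 [ 0.02800629  0.99959368 -0.0053029 ]
 [-0.0043166  -0.00518399 -0.99997725]]
```

View pics/t3.png

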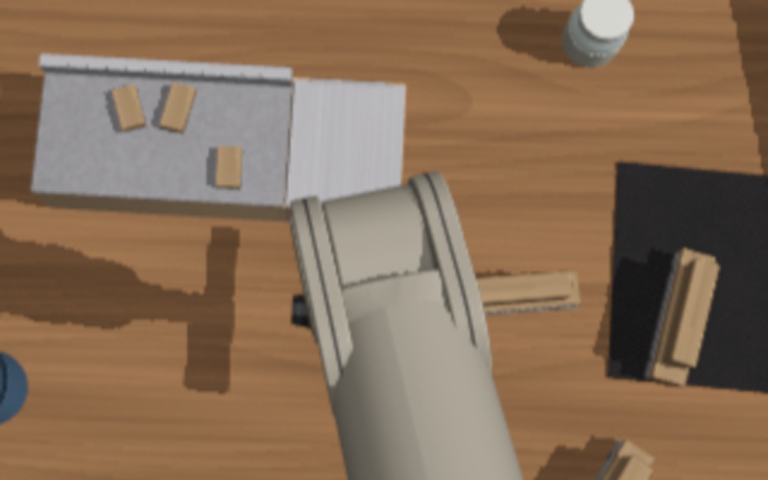

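View pics/w4.png

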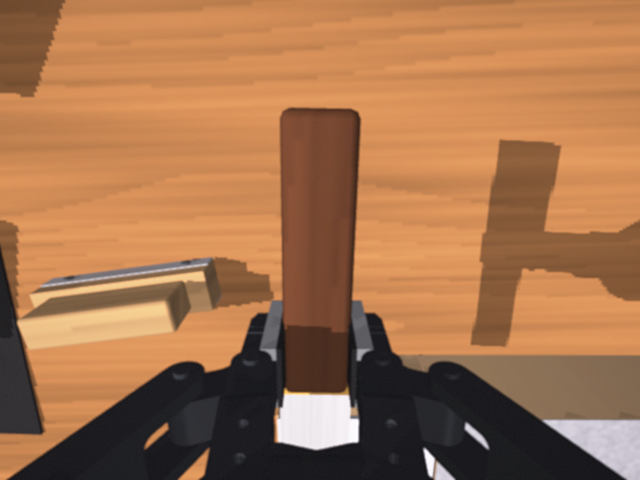

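View pics/s4.png

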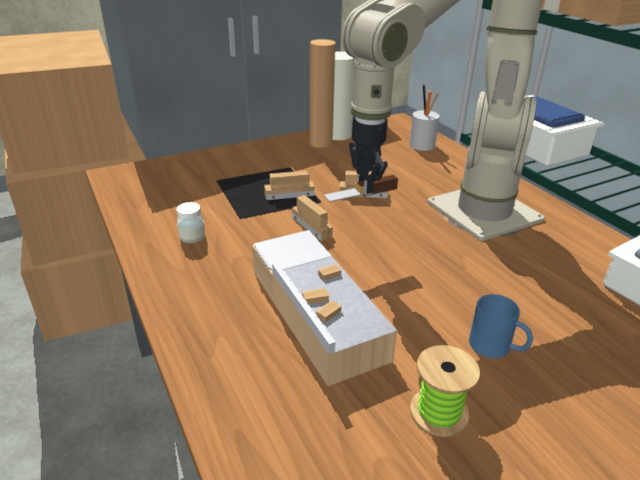

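The scene view shows the gripped blade level, with its tip at about (327,197) pointing at the station. I'll measure the tip, and the station in the same view.

```bash
python3 - <<'E'
from tools import *
im,d,m=shot("scene","s5",(240,150,440,300),4)
P=m["P"];Z=P[...,2];ok=d>0
k=ok&(Z>.155)&(Z<.185)&(P[...,0]>.46)&(P[...,0]<.56)&(abs(P[...,1])<.1)
p=P[k];print(k.sum(),"z",np.percentile(p[:,2],[5,50,95]),rect(p[:,:2]))
A=np.c_[p[:,:2]-p[:,:2].mean(0),np.ones(len(p))];print("slope",np.linalg.lstsq(A,p[:,2],rcond=None)[0])
k=ok&(Z>.074)&(Z<.087)&(P[...,0]>.5)&(P[...,0]<.75)&(P[...,1]>-.1)&(P[...,1]<.4)
k=max(comps(k,P),key=lambda t:t[3])[1];p=P[k];r=rect(p[:,:2]);print("stn",r,np.median(p[:,2]))
E
```

```text
179 z [0.1693334  0.17185059 0.17383308] (array([0.48644   , 0.01268705]), [np.float64(36.1), np.float64(54.3)], np.float32(-3.2705617), array([[ 0.45832446, -0.00377628],
       [ 0.51249707, -0.00687193],
       [ 0.5145555 ,  0.02915037],
       [ 0.46038294,  0.03224602]], dtype=float32))
slope [ 0.00312207 -0.00543107  0.17181916]
stn (array([0.61817926, 0.17187653]), [np.float64(142.2), np.float64(384.0)], np.float32(88.32266), array([[ 0.541488  , -0.01794464],
       [ 0.6836314 , -0.02210709],
       [ 0.69487053,  0.3616977 ],
       [ 0.5527271 ,  0.36586013]], dtype=float32)) 0.07997129160179575
```

View pics/s5.png

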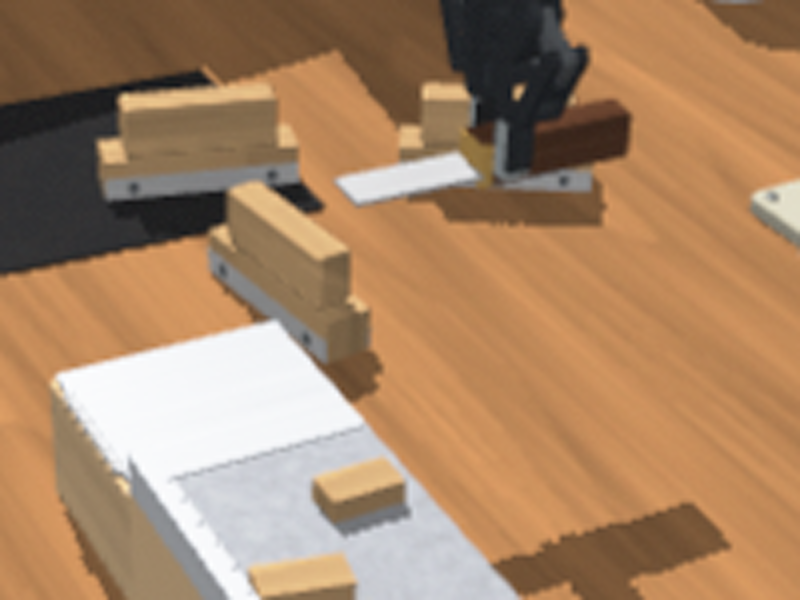

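```bash
python3 -m jog '[[[0.0,0.015,-0.05],[0,0,0],10],[[0.0,0.015,-0.048],[0,0,0],10],[[0,0,0],[0,0,0],10]]' 110
python3 - <<'E'
from h import *
o=sensors.get_obs();print(o['position'],o['ee_rot'],o['ft_force'])
shot("top","t4",(250,180,420,320),4)
shot("wrist","w5")
E
```

```text
clock: 7.52
position: [0.4155, 0.0413, 0.0873]
ee_rot: [0.02, 1.0, -0.002, 0.004]
ft_force: [-0.2, -1.5, -0.7]
grip_width: 0.256
[0.41545037 0.04133221 0.08732043] [ 0.02034155  0.99978317 -0.00225485  0.00384147] [-0.24158845 -1.4571998  -0.72822103]
```

View pics/t4.png

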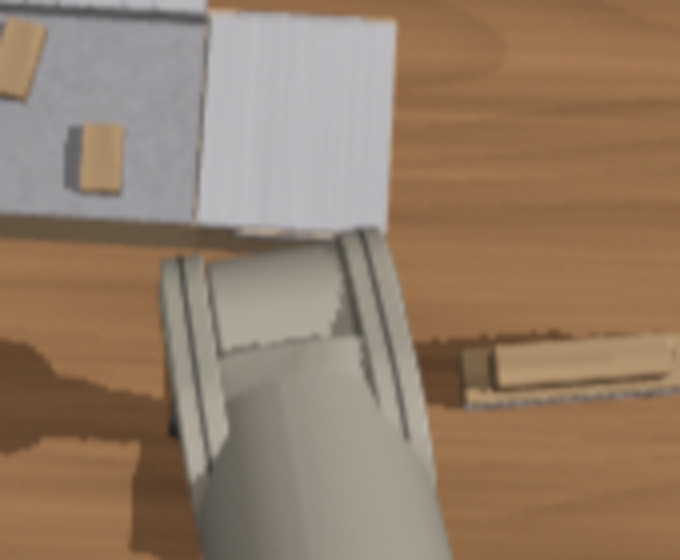

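View pics/w5.png

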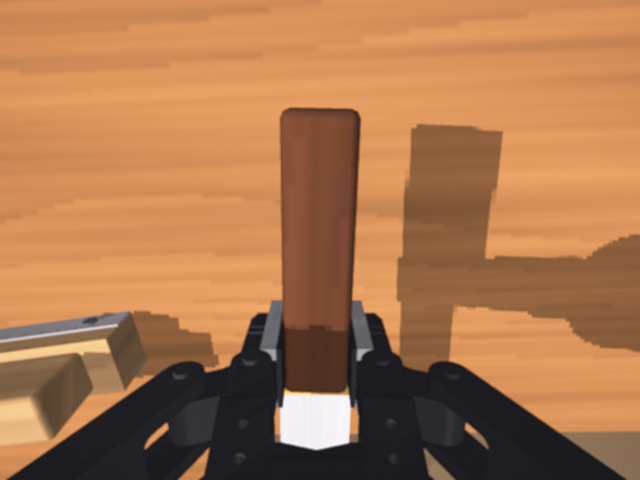

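```bash
python3 -m jog '[[[0.01,0.006,0],[0.005,0.008,0.012],10],[[0.01,0.0,0],[0,0,0],10],[[0,0,0],[0,0,0],10]]' 110
python3 - <<'E'
from h import *
o=sensors.get_obs();print(o['position'],o['ee_rot'],o['ft_force'])
E
```

```text
clock: 8.0
position: [0.4425, 0.0473, 0.0947]
ee_rot: [0.015, 1.0, 0.003, 0.005]
ft_force: [-0.4, 0.2, -1.4]
grip_width: 0.258
[0.4424832  0.04728776 0.09465668] [0.01523114 0.99986339 0.00343134 0.00542659] [-0.38190686  0.17671282 -1.38585461]
```

```bash
python3 -m jog '[[[-0.008,0,-0.008],[-0.006,0.01,0],10],[[0,0,0],[0,0,0],10]]' 110
python3 - <<'E'
from h import *
o=sensors.get_obs();print(o['position'],o['ee_rot'],o['ft_force'],o['joint_pos'])
E
```

```text
clock: 8.25
position: [0.4337, 0.0471, 0.0862]
ee_rot: [0.015, 1.0, 0.0, -0.0]
ft_force: [0.6, 0.2, -2.8]
grip_width: 0.254
[0.43371628 0.04705507 0.08621729] [ 1.54602008e-02  9.99880477e-01  1.08979251e-04 -4.83215306e-05] [ 0.639306    0.18006833 -2.76044863] [-0.78545777  0.08740088  0.6004649   2.14790414 -0.06220633  0.92250085
  1.39069549]
```

```bash
python3 -m jog '[[[0.008,0,0],[0,0,0],10],[[0.008,0,0],[0,0,0],10]]' 110
python3 -m jog '[[[0,0,0.0],[0,0,0],10]]' 110
python3 - <<'E'
from h import *
o=sensors.get_obs();print(o['position'],o['ee_rot'],o['ft_force'])
E
```

```text
clock: 8.5
position: [0.4501, 0.0473, 0.0862]
ee_rot: [0.015, 1.0, 0.0, -0.0]
ft_force: [0.1, 1.2, -1.5]
grip_width: 0.257
clock: 8.62
position: [0.4509, 0.0472, 0.0863]
ee_rot: [0.015, 1.0, 0.0, 0.0]
ft_force: [-0.4, -0.1, -2.2]
grip_width: 0.26
[0.45091038 0.04722371 0.08630385] [1.52166872e-02 9.99884194e-01 2.02314748e-04 9.65470263e-05] [-0.44757363 -0.07851141 -2.16121761]
```

```bash
python3 -m jog '[[[0.008,0,0],[0,0,0],10],[[0.008,0,0],[0,0,0],10],[[0.008,0,0],[0,0,0],10],[[0.003,0,0],[0,0,0],10],[[0,0,0],[0,0,0],10]]' 110
python3 - <<'E'
from h import *
o=sensors.get_obs();print(o['position'],o['ee_rot'],o['ft_force'])
shot("top","t5",(250,180,420,320),4)
shot("scene","s6",(230,150,430,300),4)
E
```

```text
clock: 9.25
position: [0.4801, 0.0471, 0.0862]
ee_rot: [0.015, 1.0, -0.0, 0.0]
ft_force: [-0.5, 0.3, -1.9]
grip_width: 0.253
[0.48011154 0.04712034 0.08618204] [ 1.52633838e-02  9.99883505e-01 -1.80717151e-05  7.38114881e-05] [-0.49629881  0.26537134 -1.94483583]
```

View pics/t5.png

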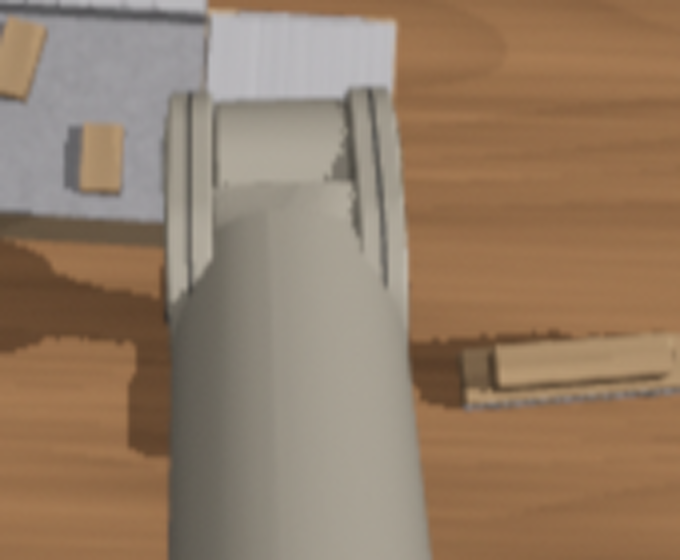

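View pics/s6.png

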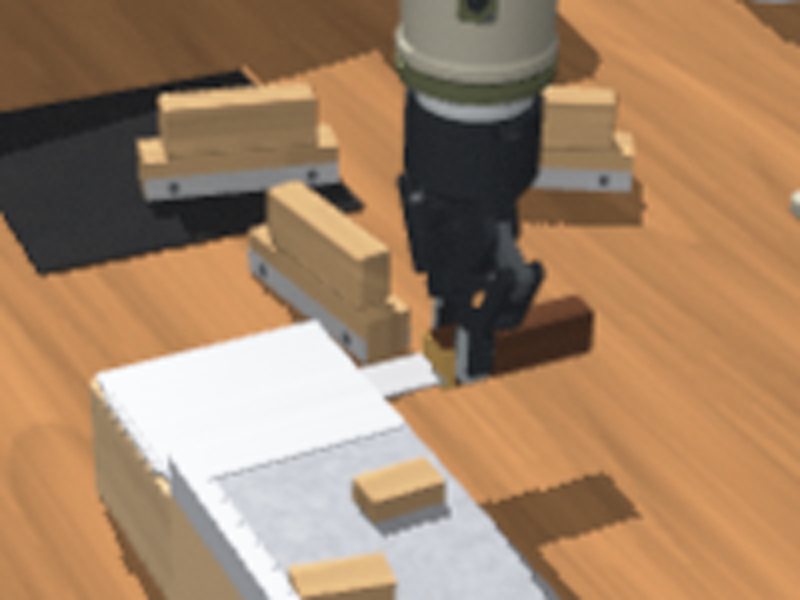

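The blade is in the notch about 33 mm deep with no contact force. Now I lever against the wall edge.

```bash
python3 -m jog '[[[0,0,-0.006],[0,-0.08,0],10],[[0,0,-0.006],[0,-0.08,0],10],[[0,0,-0.006],[0,-0.08,0],10],[[0,0,0],[0,0,0],10]]' 110
python3 - <<'E'
from h import *
o=sensors.get_obs();print(o['position'],o['ee_rot'],o['ft_force'],o['torque'])
shot("scene","s7",(230,150,430,300),4)
E
```

```text
clock: 9.85
position: [0.479, 0.0472, 0.0677]
ee_rot: [0.015, 0.992, 0.003, 0.123]
ft_force: [-0.4, 0.9, -1.5]
grip_width: 0.259
[0.47899123 0.04719956 0.06769385] [0.01509465 0.9923493  0.00256505 0.1225089 ] [-0.44274209  0.92482192 -1.50948449] [0.00052675 0.38453315 0.02942859]
```

View pics/s7.png

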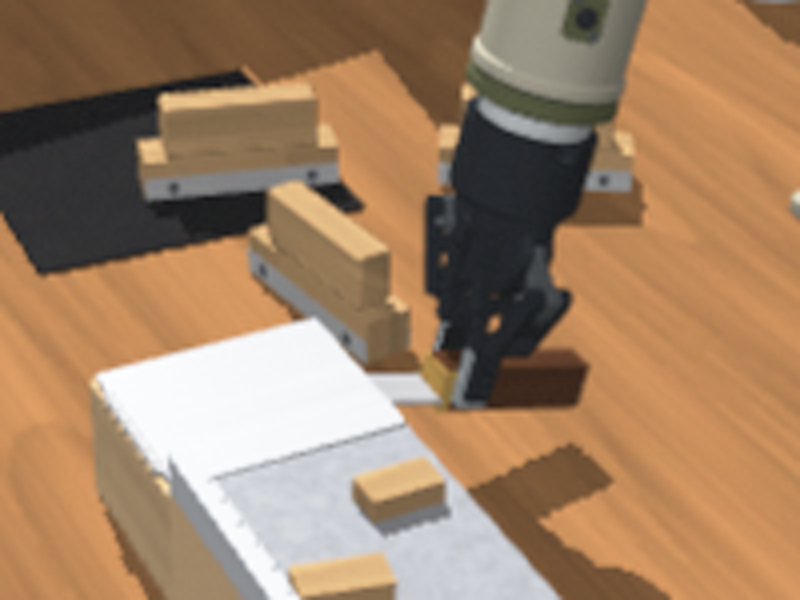

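```bash
python3 -m jog '[[[0.0,0,0.012],[0,0,0],10],[[0.003,0,0.012],[0,0,0],10],[[0.004,0,0.012],[0,0,0],10],[[0.005,0,0.012],[0,0,0],10],[[0,0,0],[0,0,0],10]]' 110
python3 - <<'E'
from h import *
o=sensors.get_obs();print(o['position'],o['ee_rot'],o['ft_force'],o['torque'])
shot("scene","s8",(230,150,430,300),4)
E
```

```text
clock: 10.52
position: [0.4933, 0.0468, 0.1208]
ee_rot: [0.016, 0.993, 0.002, 0.121]
ft_force: [1.0, 0.3, -2.3]
grip_width: 0.255
[0.49330571 0.04675067 0.12077199] [0.01580297 0.99253171 0.00206173 0.1209414 ] [ 0.98150188  0.28286032 -2.33208769] [-0.0179812   0.31376437 -0.00587074]
```

View pics/s8.png

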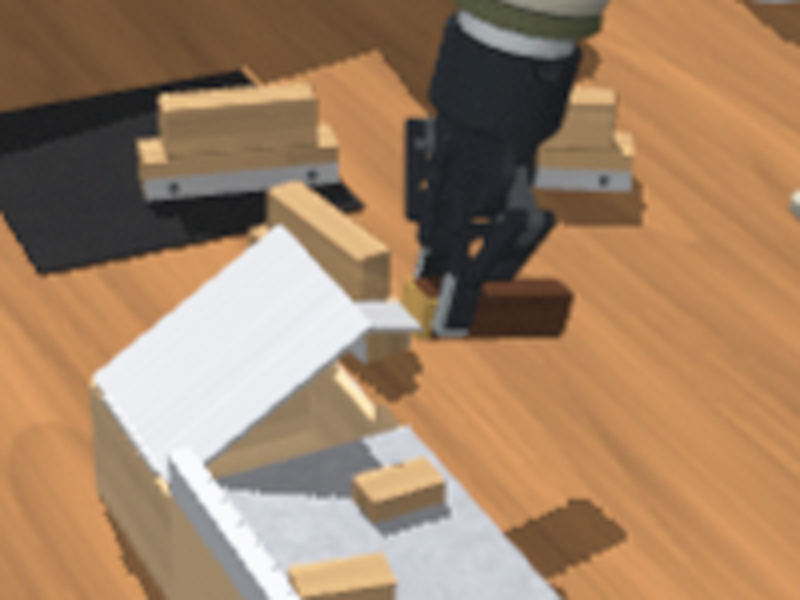

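```bash
python3 -m jog '[[[0.0075,0,0.010],[0,0,0],10],[[0.008,0,0.009],[0,0,0],10],[[0.010,0,0.008],[0,0,0],10],[[0.0103,0,0.0075],[0,0,0],10],[[0,0,0],[0,0,0],10]]' 110
python3 -m jog '[[[0.0115,0,0.0055],[0,0,0],10],[[0.012,0,0.0045],[0,0,0],10],[[0.010,0,0.002],[0,0,0],10],[[0,0,0],[0,0,0],10]]' 110
python3 - <<'E'
from h import *
o=sensors.get_obs();print(o['position'],o['ee_rot'],o['ft_force'],o['torque'])
shot("scene","s9",(230,150,430,300),4)
E
```

```text
clock: 11.2
position: [0.5311, 0.0464, 0.1567]
ee_rot: [0.016, 0.993, 0.001, 0.12]
ft_force: [0.2, 0.7, -1.7]
grip_width: 0.26
clock: 11.7
position: [0.5671, 0.0463, 0.1691]
ee_rot: [0.016, 0.993, 0.001, 0.12]
ft_force: [-0.1, -0.4, -1.1]
grip_width: 0.26
[0.56706573 0.0463355  0.16912398] [0.01559696 0.99264182 0.00112991 0.12007363] [-0.12911971 -0.38392745 -1.12232983] [-0.04489912  0.29137757 -0.01946425]
```

View pics/s9.png

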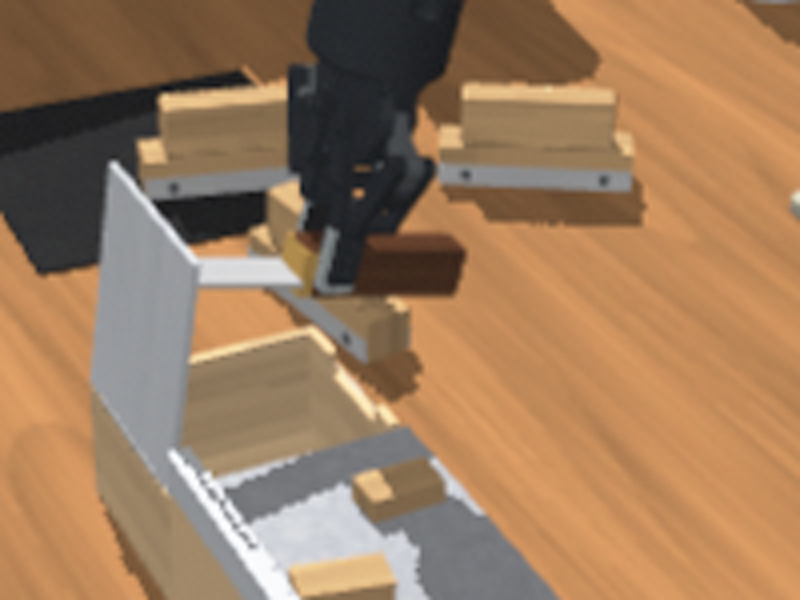

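```bash
python3 -m jog '[[[0.006,0,0.001],[0,0,0],10],[[0.006,0,0],[0,0,0],10],[[0.003,0,0],[0,0,0],10],[[0,0,0],[0,0,0],10]]' 110
python3 - <<'E'
from h import *
o=sensors.get_obs();print(o['position'],o['ee_rot'],o['ft_force'],o['torque'])
im,d,m=shot("scene","s10",(230,150,430,300),4)
P=m["P"];Z=P[...,2]
k=(d>0)&(Z>.11)&(Z<.2)&(P[...,0]>.65)&(P[...,0]<.73)&(P[...,1]>-.03)&(P[...,1]<.11)
p=P[k];A=np.c_[p[:,1:],np.ones(len(p))];print(k.sum(),np.linalg.lstsq(A,p[:,0],rcond=None)[0])
E
```

```text
clock: 12.25
position: [0.5824, 0.0462, 0.17]
ee_rot: [0.016, 0.993, 0.001, 0.12]
ft_force: [-0.9, -1.0, -1.2]
grip_width: 0.256
[0.58240843 0.04623568 0.1699979 ] [0.01562986 0.99266568 0.00126632 0.11987056] [-0.87282385 -1.00434104 -1.20909878] [-0.07460616  0.47000393 -0.0549648 ]
774 [ 0.01735251 -0.02845558  0.68755467]
```

View pics/s10.png

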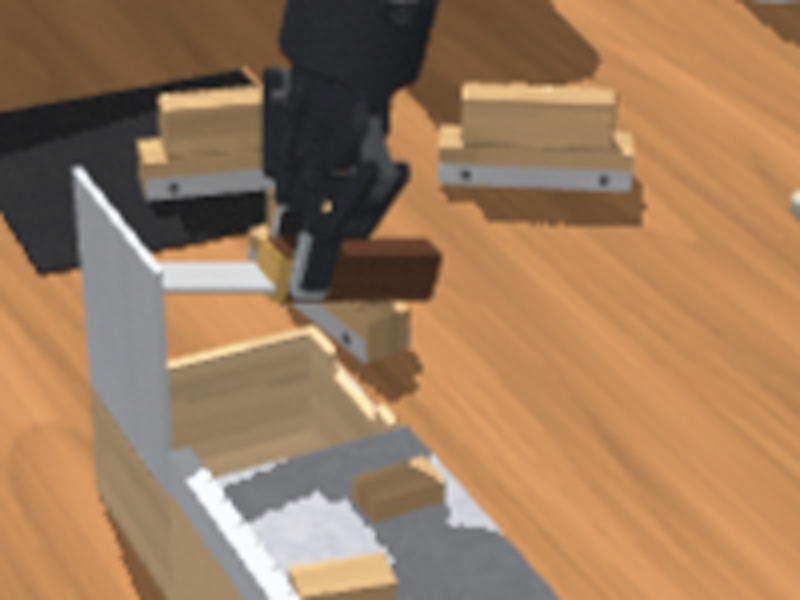

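```bash
python3 -m jog '[[[0.004,0,0],[0,0,0],10],[[0,0,0],[0,0,0],10],[[-0.04,0,0],[0,0,0],10],[[-0.05,0,0.01],[0,0.06,0],10],[[-0.05,0,0.02],[0,0.1,0],10]]' 110
python3 -m jog '[[[-0.02,-0.05,0],[0,0.08,-0.02],10],[[0,-0.055,0],[0,0,-0.02],10],[[0.0,-0.055,0],[0,0,-0.03],10],[[0.0,-0.055,0],[0,0,-0.03],10],[[0.02,-0.055,0],[0,0,-0.03],10]]' 110
python3 -m jog '[[[0.02,-0.055,0],[0,0,-0.03],10],[[0.02,-0.055,0],[0,0,-0.03],10],[[0.02,-0.055,0],[0,0,-0.02],10],[[0.01,-0.04,0],[0,0,0],10],[[0,0,0],[0,0,0],10]]' 110
python3 - <<'E'
from tools import *
from scipy.spatial.transform import Rotation as R
o=sensors.get_obs();print(o['position'],o['joint_pos']);print(R.from_quat(o['ee_rot']).as_matrix())
im,d,m=shot("scene","s11")
P=m["P"];Z=P[...,2]
k=(d>0)&(Z>.11)&(Z<.2)&(P[...,0]>.65)&(P[...,0]<.73)&(P[...,1]>-.03)&(P[...,1]<.11)
p=P[k];A=np.c_[p[:,1:],np.ones(len(p))];print(k.sum(),np.linalg.lstsq(A,p[:,0],rcond=None)[0])
E
```

```text
clock: 12.92
position: [0.4442, 0.0461, 0.1996]
ee_rot: [0.015, 0.999, -0.002, 0.039]
ft_force: [0.3, 1.6, -1.1]
grip_width: 0.258
clock: 13.55
position: [0.4441, -0.2268, 0.2039]
ee_rot: [0.077, 0.997, 0.002, 0.004]
ft_force: [1.4, 0.6, -3.8]
grip_width: 0.256
clock: 14.18
position: [0.5194, -0.4411, 0.2027]
ee_rot: [0.115, 0.993, -0.001, 0.006]
ft_force: [-1.0, 0.8, -1.5]
grip_width: 0.255
[ 0.51937913 -0.44110674  0.20265015] [ 0.01259449  0.64639632  0.9685852   1.40712837 -0.54048976  1.35423624
  2.33577838]
[[-9.73533199e-01  2.28253543e-01  1.15511985e-02]
 [ 2.28238438e-01  9.73601722e-01 -2.62707213e-03]
 [-1.18459053e-02  7.88855649e-05 -9.99929832e-01]]
671 [0.019676   0.05552454 0.67938033]
```

View pics/s11.png

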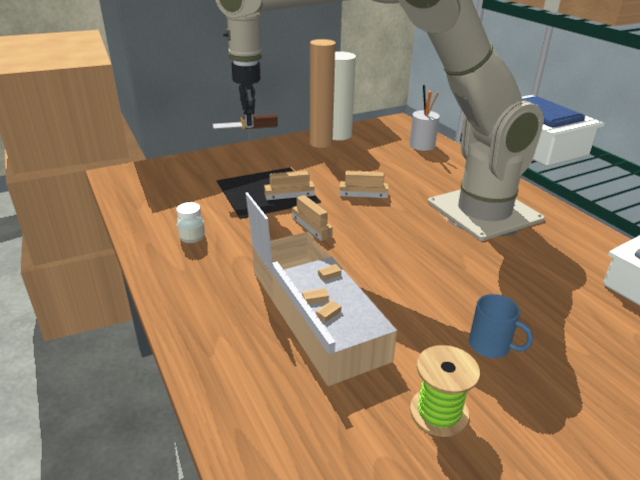

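The scene shows the cover upright and the blade held level above the mat. Now I set the blade down.

```bash
python3 -m jog '[[[-0.007,0.004,-0.05],[0.003,0.012,0],10],[[-0.007,0.003,-0.05],[0,0,0],10],[[0,0,-0.04],[0,0,0],10],[[0,0,0],[0,0,0],10]]' 110
python3 - <<'E'
from tools import *
from scipy.spatial.transform import Rotation as R
o=sensors.get_obs();print(o['position']);print(R.from_quat(o['ee_rot']).as_matrix())
im,d,m=shot("wrist","w6")
im,d,m=shot("scene","s12",(190,110,350,230),4)
P=m["P"];Z=P[...,2]
k=(d>0)&(Z>.02)&(Z<.07)&(P[...,0]>.54)&(P[...,0]<.63)&(P[...,1]<-.4)&(P[...,1]>-.5)
p=P[k];A=np.c_[p[:,:2]-p[:,:2].mean(0),np.ones(len(p))];print(k.sum(),np.linalg.lstsq(A,p[:,2],rcond=None)[0])
E
```

```text
clock: 14.72
position: [0.5092, -0.4267, 0.0611]
ee_rot: [0.11, 0.994, 0.001, 0.002]
ft_force: [-0.5, 0.4, -0.8]
grip_width: 0.255
[ 0.50922444 -0.42670335  0.06109045]
[[-0.97562647  0.21938375  0.00487505]
 [ 0.21939492  0.97563432  0.00188178]
 [-0.00434343  0.00290548 -0.99998635]]
127 [0.00555289 0.03491636 0.04921863]
```

View pics/w6.png

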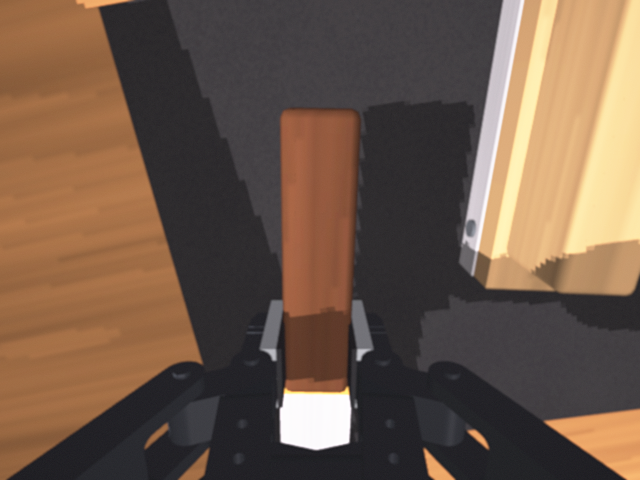

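View pics/s12.png

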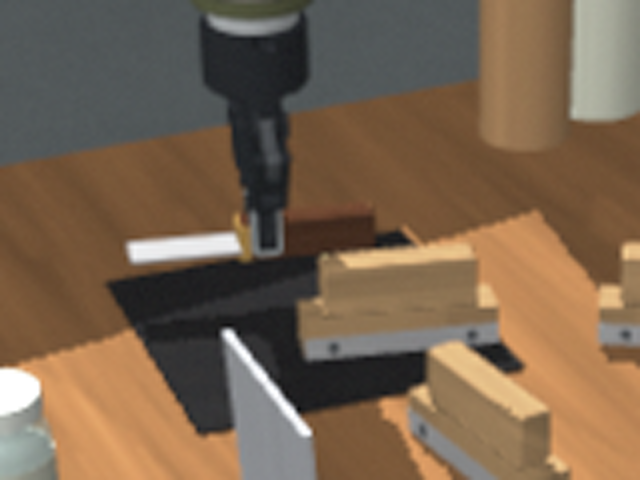

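```bash
python3 -m jog '[[[-0.01,-0.004,-0.012],[0,0.004,0],10],[[-0.004,0,-0.012],[0,0,0],10],[[0,0,-0.005],[0,0,0],10],[[0,0,0],[0,0,0],10]]' 110
python3 -m jog '[[[0,0,-0.0015],[0,0,0],10],[[0,0,0],[0,0,0],10]]' 60
```

```text
clock: 15.32
position: [0.4972, -0.4347, 0.0384]
ee_rot: [0.11, 0.994, -0.002, 0.005]
ft_force: [-0.9, 0.1, -0.6]
grip_width: 0.259
clock: 15.58
position: [0.4975, -0.4349, 0.0372]
ee_rot: [0.11, 0.994, -0.002, 0.006]
ft_force: [-0.1, 0.0, -0.7]
grip_width: 0.256
```

```bash
python3 -m jog '[[[0,0,-0.005],[0,0.012,0],10],[[0,0,-0.003],[0,0,0],10],[[0,0,0],[0,0,0],10]]' 60
```

```text
clock: 15.95
position: [0.4979, -0.4349, 0.0289]
ee_rot: [0.11, 0.994, -0.003, -0.001]
ft_force: [0.4, -0.3, 0.3]
grip_width: 0.257
```

Touched down. Release to a partial opening, then retreat straight up.

```bash
python3 -m jog '[[[0,0,0],[0,0,0],60],[[0,0,0],[0,0,0],60],[[0,0,0],[0,0,0],60],[[0,0,0],[0,0,0],60]]' 60
python3 -m jog '[[[0,0,0.03],[0,0,0],60],[[0,0,0.05],[0,0,0],60],[[-0.02,0.03,0.05],[0,0,0],60],[[-0.02,0.03,0.02],[0,0,0],60],[[0,0,0],[0,0,0],60]]'
python3 - <<'E'
from tools import *
from scipy.spatial.transform import Rotation as R
o=sensors.get_obs();print(o['position'],o['joint_pos'])
im,d,m=shot("wrist","w7")
P=m["P"];Z=P[...,2];ok=d>0
for nm,a,b in [("handle top/base",.026,.045),("steel",.008,.020),("scraper top",.060,.080)]:
    for i,k,c,s in comps(ok&(Z>a)&(Z<b),P,mn=600):
        if c[1]>380: continue
        r=rect(P[k][:,:2]); print(nm,s,np.round(c),"z",round(float(np.median(Z[k])),4),"c",np.round(r[0],4),r[1],round(r[2],2))
E
```

```text
clock: 16.45
position: [0.498, -0.4353, 0.0294]
ee_rot: [0.11, 0.994, -0.003, -0.0]
ft_force: [-0.7, -0.0, -0.3]
grip_width: 0.598
clock: 17.08
position: [0.4564, -0.3737, 0.183]
ee_rot: [0.11, 0.994, -0.003, -0.0]
ft_force: [-0.0, -0.8, 0.1]
grip_width: 0.598
[ 0.45644486 -0.37374177  0.18301151] [-0.20958258  0.47445147  1.06477696  1.68986793 -0.43179669  1.23561038
  2.30274269]
handle top/base 2921 [382. 169.] z 0.0345 c [ 0.4507 -0.321 ] [np.float64(34.4), np.float64(140.7)] -15.83
handle top/base 2730 [578. 192.] z 0.0317 c [ 0.4743 -0.1765] [np.float64(35.1), np.float64(69.7)] -83.62
handle top/base 4029 [252. 250.] z 0.0343 c [ 0.4666 -0.4274] [np.float64(25.0), np.float64(101.6)] -13.24
steel 1079 [569. 177.] z 0.0149 c [ 0.4591 -0.1772] [np.float64(33.8), np.float64(91.3)] -59.79
steel 2082 [263. 336.] z 0.016 c [ 0.5055 -0.4346] [np.float64(27.8), np.float64(180.5)] -14.76
scraper top 7502 [399. 212.] z 0.0723 c [ 0.4504 -0.3202] [np.float64(26.4), np.float64(109.4)] -15.09
scraper top 1913 [617. 208.] z 0.069 c [ 0.4744 -0.1826] [np.float64(26.6), np.float64(28.6)] -86.13
```

View pics/w7.png

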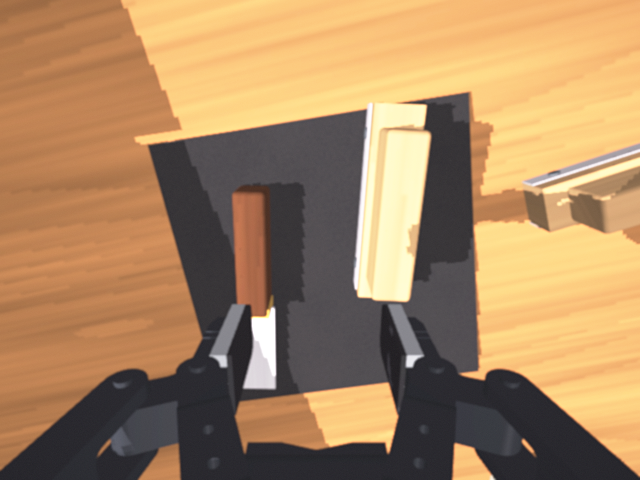

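```bash
python3 -m jog '[[[-0.004,0.03,-0.03],[0,0,-0.045],60],[[-0.002,0.024,-0.03],[0,0,0],60],[[0,0,-0.03],[0,0,0],60],[[0,0,0],[0,0,0],60]]'
python3 - <<'E'
from h import *
from scipy.spatial.transform import Rotation as R
o=sensors.get_obs();print(o['position'],o['joint_pos']);print(R.from_quat(o['ee_rot']).as_matrix())
shot("wrist","w8")
E
```

```text
clock: 17.62
position: [0.451, -0.3211, 0.0888]
ee_rot: [0.134, 0.991, -0.004, -0.001]
ft_force: [-0.7, 0.5, 0.1]
grip_width: 0.598
[ 0.45100016 -0.32113264  0.08877381] [-0.28660891  0.51102687  1.0211003   1.87213058 -0.4943856   1.03904881
  2.23877119]
[[-0.9639059   0.26622042 -0.00347808]
 [ 0.26624094  0.96386881 -0.0085257 ]
 [ 0.0010827  -0.00914398 -0.99995761]]
```

View pics/w8.png

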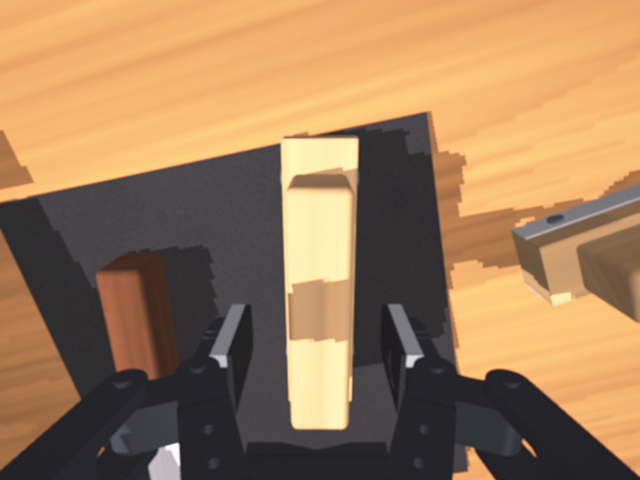

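```bash
python3 -m jog '[[[0,0,-0.016],[0.009,-0.003,-0.005],60],[[0,0,-0.016],[0,0,0],60],[[0,0,0],[0,0,0],60]]'
python3 - <<'E'
from h import *
from scipy.spatial.transform import Rotation as R
o=sensors.get_obs();print(o['position'],o['ft_force']);print(R.from_quat(o['ee_rot']).as_matrix())
E
```

```text
clock: 18.05
position: [0.4525, -0.3237, 0.0576]
ee_rot: [0.138, 0.99, -0.001, 0.002]
ft_force: [-0.5, 0.1, -0.3]
grip_width: 0.601
[ 0.45245259 -0.32371879  0.05759165] [-0.49888065  0.08143526 -0.27540174]
[[-9.62036867e-01  2.72898166e-01  3.41425714e-03]
 [ 2.72894080e-01  9.62042722e-01 -1.61938370e-03]
 [-3.72658808e-03 -6.26176261e-04 -9.99992860e-01]]
```

```bash
python3 -m jog '[[[-0.001,0.003,-0.001],[0,0.003,0],60],[[0,0,0],[0,0,0],10],[[0,0,0],[0,0,0],10],[[0,0,0],[0,0,0],10],[[0,0,0],[0,0,0],10]]' 110
python3 -m jog '[[[0,0,0],[0,0,0],10],[[0,0,0],[0,0,0],10],[[0,0,0.03],[0,0,0],10],[[0,0,0.04],[0,0,0],10],[[0,0,0],[0,0,0],10]]' 110
python3 - <<'E'
from h import *
from scipy.spatial.transform import Rotation as R
o=sensors.get_obs();print(o['position'],o['ft_force']);print(R.from_quat(o['ee_rot']).as_matrix())
shot("scene","s13",(190,110,350,230),4)
shot("wrist","w9")
E
```

```text
clock: 18.68
position: [0.4517, -0.3209, 0.0574]
ee_rot: [0.138, 0.99, -0.001, 0.001]
ft_force: [0.6, -0.8, -2.7]
grip_width: 0.288
clock: 19.3
position: [0.4509, -0.3203, 0.1283]
ee_rot: [0.138, 0.99, -0.001, -0.0]
ft_force: [-0.4, -0.4, -3.6]
grip_width: 0.287
[ 0.4509255 -0.3202778  0.1283007] [-0.35191815 -0.42819308 -3.60822571]
[[-9.61986664e-01  2.73095010e-01 -8.80079549e-04]
 [ 2.73095934e-01  9.61986058e-01 -1.19811307e-03]
 [ 5.19425555e-04 -1.39291494e-03 -9.99998895e-01]]
```

View pics/s13.png

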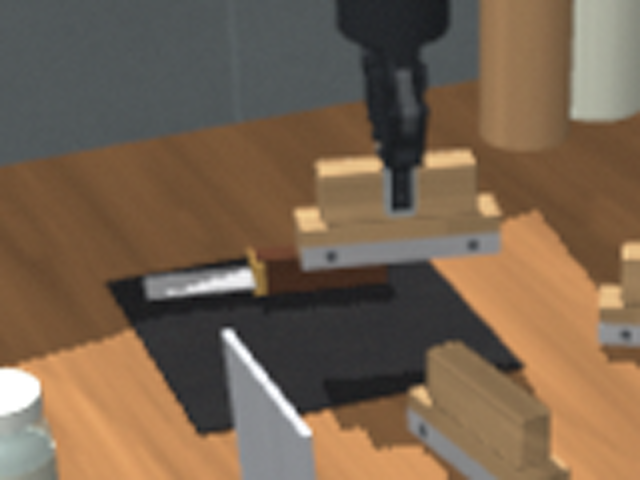

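View pics/w9.png

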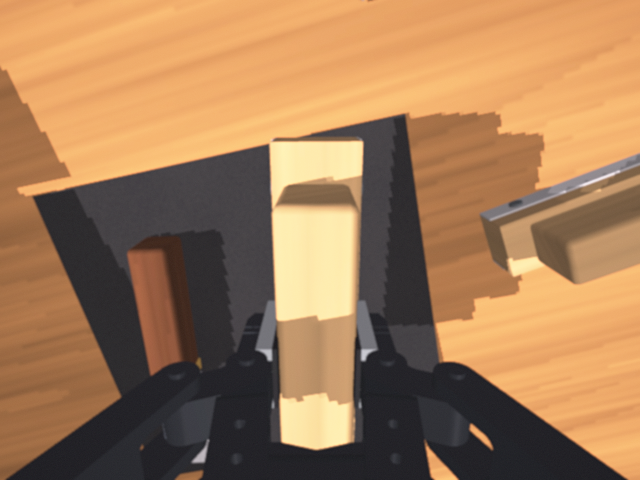

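```bash
python3 -m jog '[[[0,0,0.035],[0,0,0],10],[[0,0.03,0.035],[0,0,0.03],10],[[0,0.05,0],[0,0,0.03],10],[[0,0.05,0],[0,0,0.03],10],[[0,0.05,0],[0,0,0.03],10]]' 110
python3 -m jog '[[[0,0.055,0],[0,0,0.03],10],[[0,0.055,0],[0,0,0.03],10],[[0,0.055,0],[0,0,0.03],10],[[0,0.055,0],[0,0,0.03],10],[[0,0.055,0],[0,0,0.01],10]]' 110
python3 -m jog '[[[0,0.055,0],[0,0,0],10],[[0,0.055,0],[0,0,0],10],[[0,0.055,0],[0,0,0],10],[[0,0.045,0],[0,0,0],10],[[0,0.0,0],[0,0,0],10]]' 110
python3 - <<'E'
from h import *
o=sensors.get_obs();print(o['position'],o['ee_rot'],o['joint_pos'])
E
```

```text
clock: 20.02
position: [0.4457, -0.1363, 0.1911]
ee_rot: [0.08, 0.997, -0.002, -0.007]
ft_force: [0.9, 0.8, -3.0]
grip_width: 0.291
clock: 20.65
position: [0.4409, 0.1492, 0.1868]
ee_rot: [0.011, 1.0, -0.001, -0.009]
ft_force: [1.3, 0.6, -2.5]
grip_width: 0.286
clock: 21.28
position: [0.4346, 0.3699, 0.178]
ee_rot: [0.006, 1.0, -0.004, -0.014]
ft_force: [-0.4, -0.2, -4.2]
grip_width: 0.288
[0.43463686 0.36993497 0.17797061] [ 0.00633134  0.99987708 -0.00426433 -0.01369542] [-1.42443022  0.35178607  0.79430467  1.71487183 -0.27620178  1.21544988
  1.00166203]
```

```bash
python3 -m jog '[[[0.03,0,0.03],[0.008,-0.027,-0.015],10],[[0.05,0,0],[0,0,0],10],[[0.05,-0.01,0],[0,0,0],10],[[0.045,-0.012,0],[0,0,0],10],[[0,0,0],[0,0,0],10]]' 110
python3 - <<'E'
from h import *
o=sensors.get_obs();q=o['ee_rot'];print(o['position'],q,2*np.degrees(np.arctan2(q[1],q[0]))-180, "tz",2*(q[0]*q[2]+q[1]*q[3]),2*(q[1]*q[2]-q[0]*q[3]))
im,d,m=shot("top","t6",(160,120,400,290),3.3)
im,d,m=shot("scene","s14")
E
```

```text
clock: 21.9
position: [0.6113, 0.344, 0.1992]
ee_rot: [0.013, 1.0, -0.004, -0.005]
ft_force: [0.1, 0.1, -3.6]
grip_width: 0.29
[0.61132524 0.34403592 0.19916875] [ 0.01298111  0.99989243 -0.00420918 -0.00537583] -1.4876020395001888 tz -0.010859781937850626 -0.008277887953327474
```

View pics/s14.png

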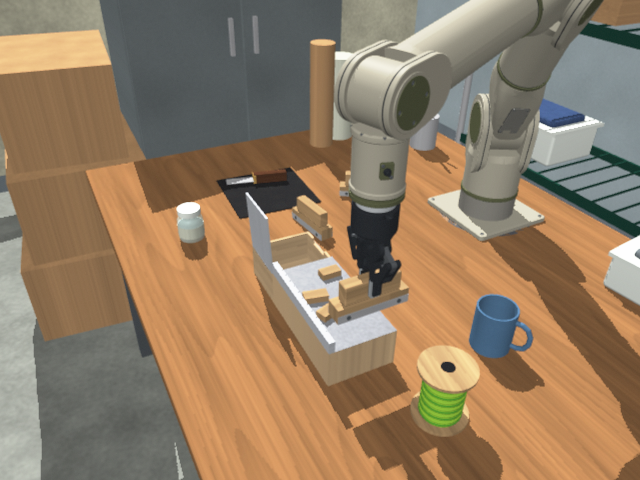

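View pics/t6.png

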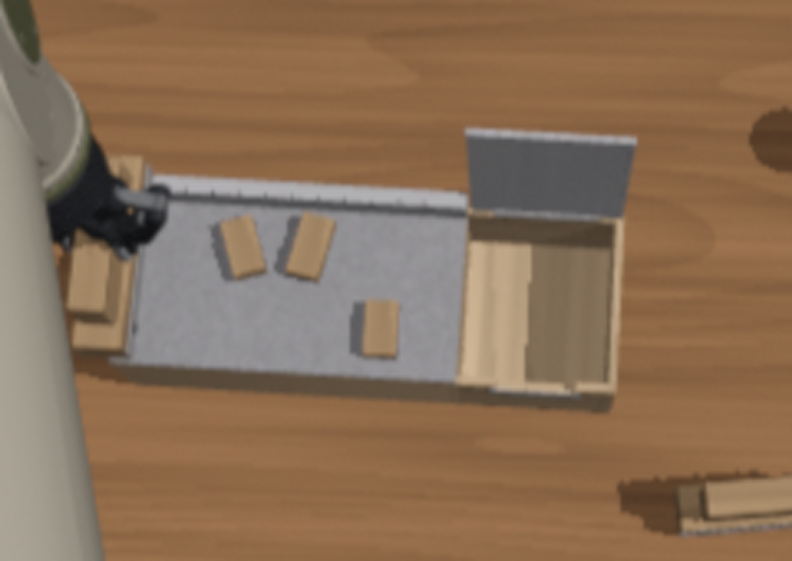

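```bash
python3 -m jog '[[[-0.002,0.002,-0.03],[0.008,-0.011,0],10],[[-0.002,0,-0.025],[0,0,0],10],[[0,0,0],[0,0,0],10]]' 110
python3 - <<'E'
from h import *
o=sensors.get_obs();q=o['ee_rot'];print(o['position'],q,2*np.degrees(np.arctan2(q[1],q[0]))-180, "tz",2*(q[0]*q[2]+q[1]*q[3]),2*(q[1]*q[2]-q[0]*q[3]))
E
```

```text
clock: 22.38
position: [0.6003, 0.3518, 0.1424]
ee_rot: [0.009, 1.0, 0.002, -0.002]
ft_force: [-0.0, -0.3, -2.7]
grip_width: 0.29
[0.60033926 0.35178346 0.14238466] [ 0.0089898   0.99995473  0.0020634  -0.00233575] -1.030174325524456 tz -0.004634181208034926 0.004168609360574145
```

```bash
python3 -m jog '[[[0.006,-0.003,-0.005],[-0.004,-0.005,-0.01],10],[[0,0,0],[0,0,0],10]]' 110
python3 - <<'E'
from h import *
o=sensors.get_obs();q=o['ee_rot'];print(o['position'],q,2*np.degrees(np.arctan2(q[1],q[0]))-180, "tz",2*(q[0]*q[2]+q[1]*q[3]),2*(q[1]*q[2]-q[0]*q[3]),o['ft_force'])
shot("scene","s15",(240,210,440,360),4)
E
```

```text
clock: 22.62
position: [0.6065, 0.3497, 0.139]
ee_rot: [0.014, 1.0, 0.001, 0.001]
ft_force: [0.0, -0.5, -2.9]
grip_width: 0.286
[0.606456   0.34971082 0.13896684] [1.36220476e-02 9.99906490e-01 7.58219909e-04 9.35997094e-04] -1.561021083469626 tz 0.0018924761532697015 0.001490797622401388 [ 0.04990945 -0.48229367 -2.8863423 ]
```

View pics/s15.png

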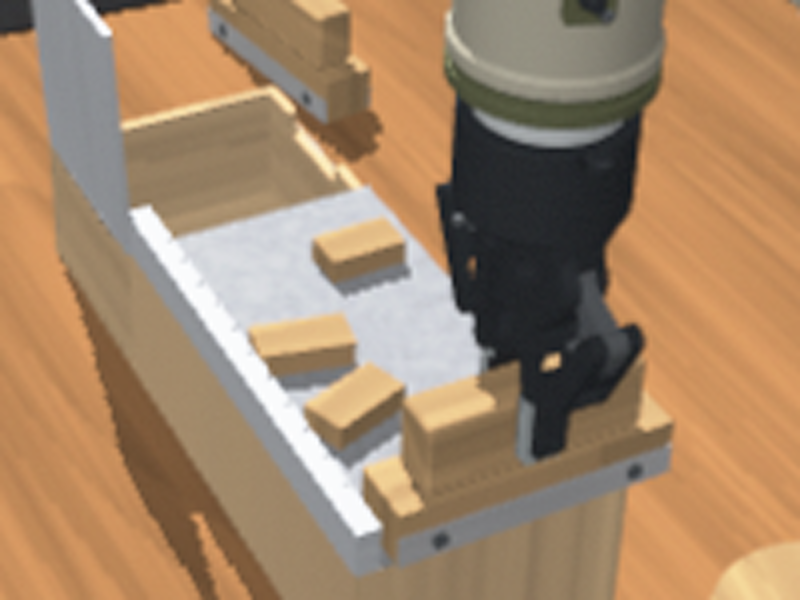

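```bash
python3 -m jog '[[[0,0,-0.0025],[0,0,0],10],[[-0.0004,-0.015,0],[0,0,0],10],[[-0.0004,-0.015,0],[0,0,0],10],[[-0.0004,-0.015,0],[0,0,0],10],[[-0.0004,-0.015,0],[0,0,0],10]]' 110
python3 - <<'E'
from h import *
o=sensors.get_obs();q=o['ee_rot'];print(o['position'],q,2*np.degrees(np.arctan2(q[1],q[0]))-180, "tz",2*(q[0]*q[2]+q[1]*q[3]),2*(q[1]*q[2]-q[0]*q[3]),o['ft_force'])
E
```

```text
clock: 23.3
position: [0.6054, 0.2858, 0.1382]
ee_rot: [0.014, 1.0, 0.001, 0.002]
ft_force: [-0.0, -0.3, -3.5]
grip_width: 0.287
[0.6054021  0.28582954 0.1381893 ] [0.01351353 0.99990563 0.0014837  0.00197638] -1.548588194782468 tz 0.003992480717465387 0.0029137048160632105 [-0.00555831 -0.34246413 -3.46275661]
```

```bash
python3 -m jog '[[[-0.0004,-0.015,-0.002],[-0.002,0.004,0],10],[[-0.0004,-0.015,0],[0,0,0],10],[[-0.0004,-0.015,0],[0,0,0],10],[[-0.0004,-0.015,0],[0,0,0],10],[[0,0,0],[0,0,0],10]]' 110
python3 - <<'E'
from h import *
o=sensors.get_obs();q=o['ee_rot'];print(o['position'],q,2*np.degrees(np.arctan2(q[1],q[0]))-180, "tz",2*(q[0]*q[2]+q[1]*q[3]),2*(q[1]*q[2]-q[0]*q[3]),o['ft_force'])
shot("scene","s16",(240,210,440,360),4)
E
```

```text
clock: 23.92
position: [0.604, 0.219, 0.1365]
ee_rot: [0.015, 1.0, 0.0, 0.0]
ft_force: [-0.7, -0.4, -2.1]
grip_width: 0.285
[0.60397123 0.2190308  0.13646712] [1.51299936e-02 9.99885471e-01 3.55305030e-04 3.26899537e-05] -1.7338358175759083 tz 7.612394519780229e-05 0.0007095394776512907 [-0.72776631 -0.37064296 -2.06016638]
```

View pics/s16.png

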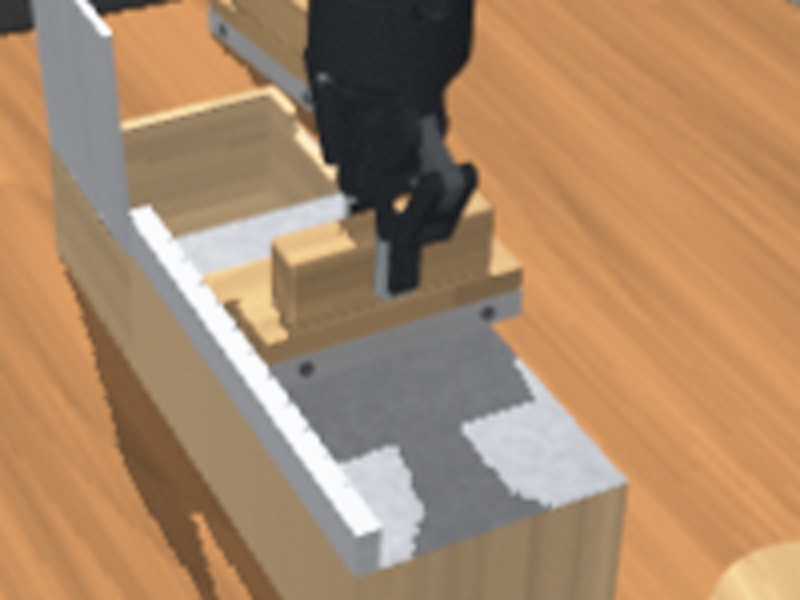

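```bash
python3 -m jog '[[[-0.0004,-0.015,0],[0,0,0],10],[[-0.0004,-0.015,0],[0,0,0],10],[[-0.0004,-0.015,0],[0,0,0],10],[[-0.0004,-0.015,0],[0,0,0],10]]' 110
python3 - <<'E'
from h import *
o=sensors.get_obs();q=o['ee_rot'];print(o['position'],q,2*np.degrees(np.arctan2(q[1],q[0]))-180, "tz",2*(q[0]*q[2]+q[1]*q[3]),2*(q[1]*q[2]-q[0]*q[3]),o['ft_force'])
shot("scene","s17",(240,210,440,360),4)
shot("top","t7",(160,120,400,290),3.3)
E
```

```text
clock: 24.48
position: [0.6018, 0.1585, 0.1362]
ee_rot: [0.013, 1.0, 0.001, -0.0]
ft_force: [0.4, 0.7, -3.2]
grip_width: 0.286
[0.60180116 0.15851062 0.13621312] [ 1.28902200e-02  9.99916594e-01  8.01035102e-04 -7.13570789e-05] -1.4771517918609902 tz -0.00012205121731451372 0.001603776199482697 [ 0.42394681  0.70704729 -3.24765257]
```

View pics/s17.png

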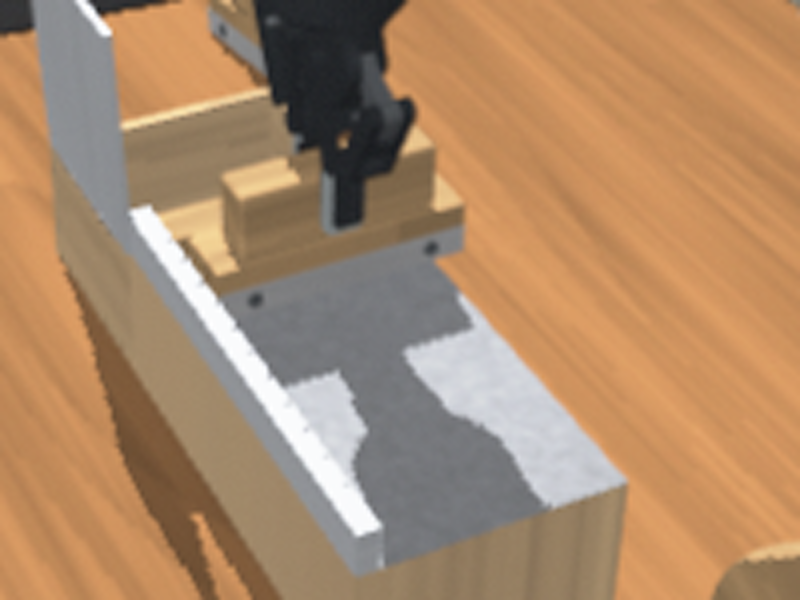

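View pics/t7.png

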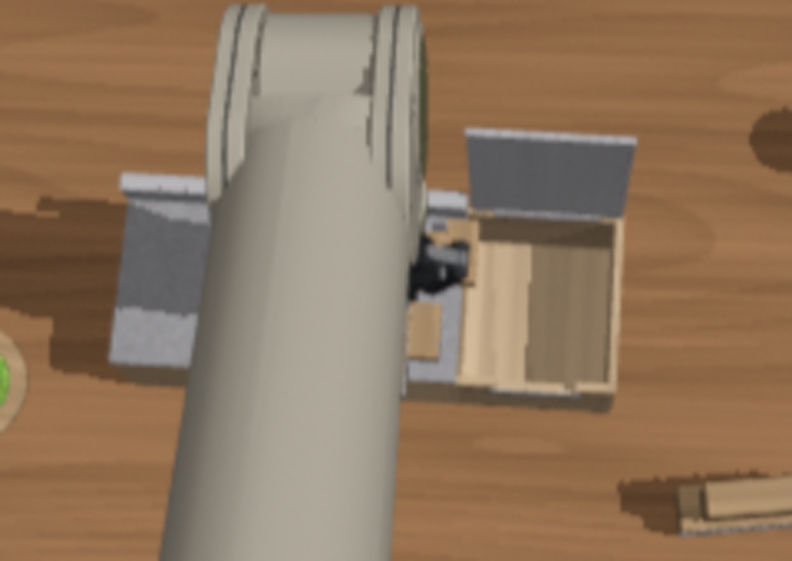

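```bash
python3 -m jog '[[[-0.0004,-0.013,0],[0,0,0],10],[[-0.0004,-0.013,0],[0,0,0],10],[[-0.0004,-0.012,0],[0,0,0],10],[[-0.0004,-0.01,0],[0,0,0],10],[[0,0,0],[0,0,0],10]]' 110
python3 - <<'E'
from h import *
o=sensors.get_obs();q=o['ee_rot'];print(o['position'],q,o['ft_force'])
shot("scene","s18",(240,210,440,360),4)
shot("top","t8",(160,120,400,290),3.3)
E
```

```text
clock: 25.2
position: [0.6003, 0.1057, 0.1365]
ee_rot: [0.014, 1.0, 0.001, 0.0]
ft_force: [-0.8, 0.6, -3.7]
grip_width: 0.284
[0.60029502 0.10565222 0.13647275] [1.43458101e-02 9.99896923e-01 5.73032756e-04 1.12939410e-04] [-0.77835849  0.61959353 -3.73845033]
```

View pics/s18.png

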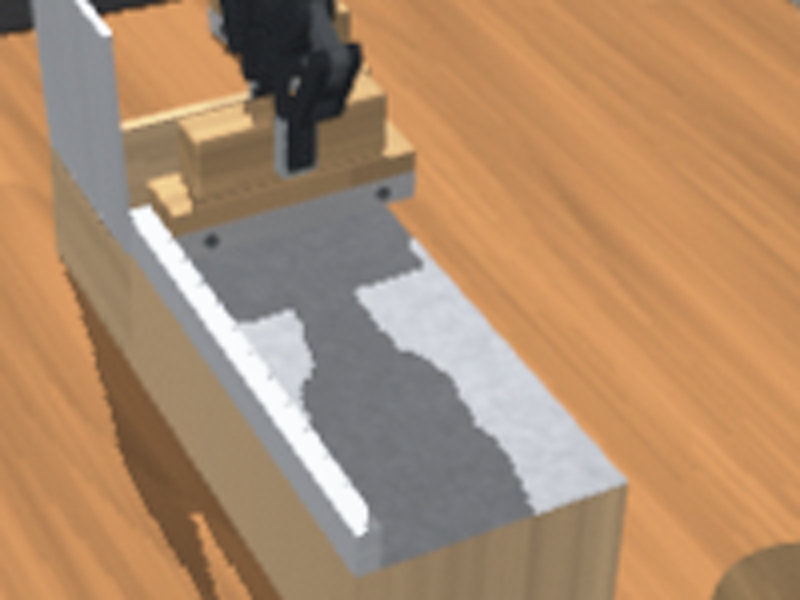

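View pics/t8.png

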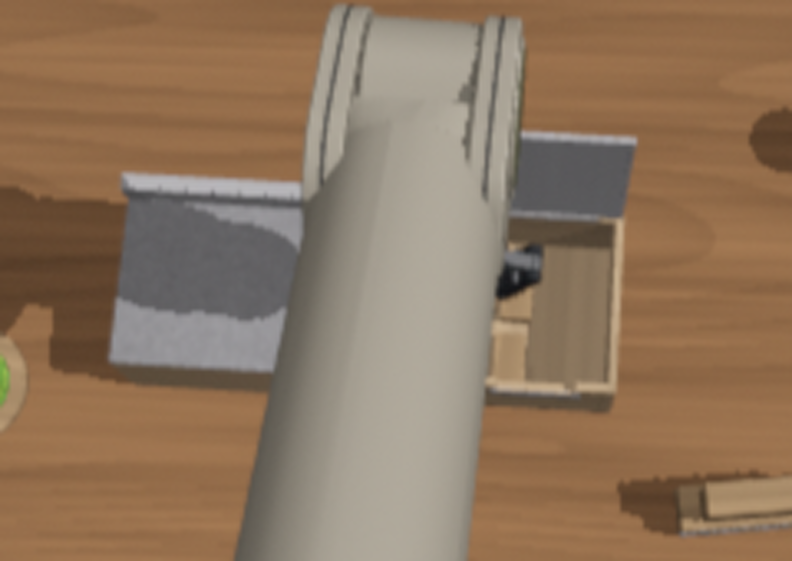

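```bash
python3 -m jog '[[[0,0.01,0],[0,0,0],10],[[0,0.01,0.03],[0,0,0],10],[[-0.02,0.0,0.04],[0,0,0],10],[[-0.05,0,0],[0,0,0],10],[[-0.055,0,0],[0,0,0],10]]' 110
python3 -m jog '[[[-0.04,-0.04,0],[0,0,0],10],[[0,-0.05,0],[0,0,0],10],[[0,-0.05,0],[0,0,0],10],[[0,-0.05,0],[0,0,0],10],[[0,0,0],[0,0,0],10]]' 110
python3 - <<'E'
from h import *
o=sensors.get_obs();q=o['ee_rot'];print(o['position'],q,o['ft_force'],o['grip_width'])
shot("scene","s19")
shot("top","t9",(160,120,400,290),3.3)
E
```

```text
clock: 25.92
position: [0.4748, 0.1335, 0.2077]
ee_rot: [0.011, 1.0, -0.0, 0.001]
ft_force: [-0.5, 0.4, 0.0]
grip_width: 0.291
clock: 26.55
position: [0.434, -0.0524, 0.2091]
ee_rot: [0.006, 1.0, 0.005, 0.002]
ft_force: [-0.1, 1.2, -2.4]
grip_width: 0.287
[ 0.43401521 -0.05236113  0.20914008] [0.0058241  0.99996856 0.00489333 0.0022407 ] [-0.05715659  1.20875777 -2.42160589] 0.28740228819595304
```

View pics/s19.png

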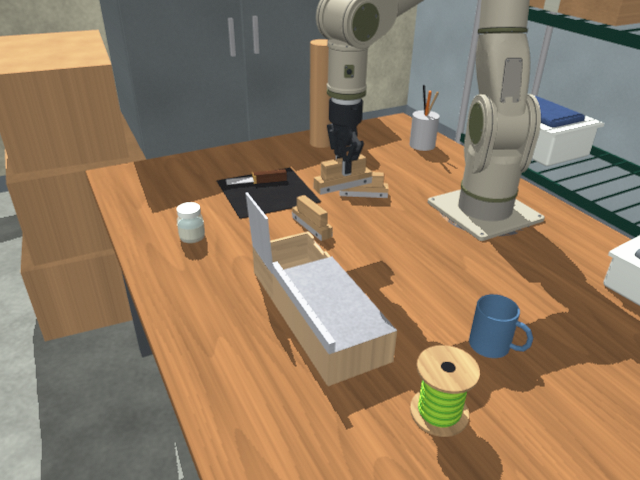

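View pics/t9.png

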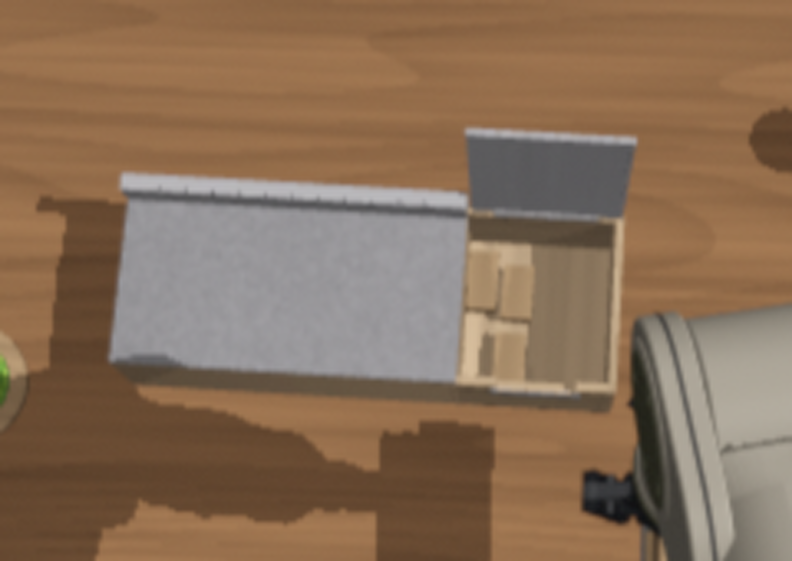

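All three offcuts are in the box at about (482,278), (517,292) and (510,350); the board is bare and the cover upright. Next I return the scraper.

```bash
python3 -m jog '[[[0.01,-0.055,0],[0,0,-0.02],10],[[0.01,-0.055,0],[0,0,-0.02],10],[[0.01,-0.055,0],[0,0,-0.02],10],[[0.01,-0.055,0],[0,0,0],10],[[0.01,-0.045,0],[0,0,0],10]]' 110
python3 -m jog '[[[0,0,-0.03],[0,0,0],10],[[0,0,-0.04],[0,0,0],10],[[0,0,0],[0,0,0],10]]' 110
python3 - <<'E'
from h import *
o=sensors.get_obs();q=o['ee_rot'];print(o['position'],q,2*np.degrees(np.arctan2(q[1],q[0]))-180, "tz",2*(q[0]*q[2]+q[1]*q[3]),2*(q[1]*q[2]-q[0]*q[3]),o['ft_force'])
shot("wrist","w10")
E
```

```text
clock: 27.28
position: [0.4822, -0.2671, 0.211]
ee_rot: [0.02, 1.0, 0.008, -0.0]
ft_force: [0.4, 1.1, -0.9]
grip_width: 0.289
clock: 27.65
position: [0.4839, -0.2674, 0.1365]
ee_rot: [0.02, 1.0, 0.007, -0.003]
ft_force: [0.3, 0.7, -2.8]
grip_width: 0.287
[ 0.48392403 -0.26738528  0.13649865] [ 0.02000739  0.99977261  0.00678662 -0.00289439] -2.292893373310534 tz -0.00551590005847173 0.013685978544949266 [ 0.32148325  0.72881808 -2.76953644]
```

View pics/w10.png

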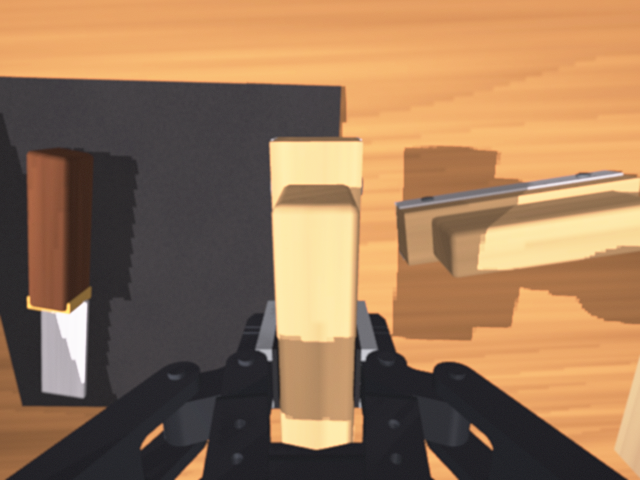

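```bash
python3 -m jog '[[[0.003,-0.025,-0.01],[-0.014,-0.005,0],10],[[0.003,-0.025,-0.02],[0,0,0],10],[[0,0,-0.02],[0,0,0],10],[[0,0,0],[0,0,0],10]]' 110
python3 - <<'E'
from h import *
o=sensors.get_obs();q=o['ee_rot'];print(o['position'],q,2*np.degrees(np.arctan2(q[1],q[0]))-180, "tz",2*(q[0]*q[2]+q[1]*q[3]),2*(q[1]*q[2]-q[0]*q[3]),o['ft_force'])
E
```

```text
clock: 28.2
position: [0.4978, -0.315, 0.0927]
ee_rot: [0.015, 1.0, -0.001, 0.005]
ft_force: [-0.0, 1.0, -3.4]
grip_width: 0.289
[ 0.49781718 -0.31500287  0.09272498] [ 0.01484565  0.99987898 -0.00114914  0.00450788] -1.7012671287942567 tz 0.008980553862782223 -0.002431843464675669 [-0.02421241  1.00366905 -3.42608841]
```

```bash
python3 -m jog '[[[-0.006,0,-0.012],[0.002,0.009,0],10],[[-0.002,0,-0.012],[0,0,0],10],[[0,0,-0.006],[0,0,0],10],[[0,0,0],[0,0,0],10]]' 110
python3 - <<'E'
from h import *
o=sensors.get_obs();q=o['ee_rot'];print(o['position'],q,2*np.degrees(np.arctan2(q[1],q[0]))-180, "tz",2*(q[0]*q[2]+q[1]*q[3]),2*(q[1]*q[2]-q[0]*q[3]),o['ft_force'])
E
```

```text
clock: 28.7
position: [0.4909, -0.3129, 0.0626]
ee_rot: [0.013, 1.0, 0.0, 0.001]
ft_force: [-0.5, -0.3, -3.1]
grip_width: 0.288
[ 0.49089364 -0.31290317  0.06261611] [1.32677142e-02 9.99911688e-01 9.90424207e-05 7.57110477e-04] -1.5204131091247746 tz 0.0015167153638855006 0.0001779770972965308 [-0.47568009 -0.32531453 -3.1339087 ]
```

```bash
python3 -m jog '[[[0,0,-0.004],[0,0,0],10],[[0,0,-0.0012],[0,0,0],10],[[0,0,0],[0,0,0],10]]' 60
python3 -m jog '[[[0,0,0],[0,0,0],60],[[0,0,0],[0,0,0],60],[[0,0,0],[0,0,0],60],[[0,0,0],[0,0,0],60]]' 60
python3 -m jog '[[[0,0,0.03],[0,0,0],60],[[0,0,0.05],[0,0,0],60],[[0,0,0.05],[0,0,0],60],[[0,0,0.05],[0,0,0],60],[[0,0,0.0],[0,0,0],0]]' 60
python3 - <<'E'
from tools import *
o=sensors.get_obs();print(o['position'])
im,d,m=shot("wrist","w11")
P=m["P"];Z=P[...,2];ok=d>0
for nm,a,b in [("handle top/base",.026,.045),("scraper top",.060,.080)]:
    for i,k,c,s in comps(ok&(Z>a)&(Z<b),P,mn=600):
        if c[1]>380: continue
        r=rect(P[k][:,:2]); print(nm,s,np.round(c),"z",round(float(np.median(Z[k])),4),"c",np.round(r[0],4),r[1],round(r[2],2))
E
```

```text
clock: 29.08
position: [0.4912, -0.3132, 0.0576]
ee_rot: [0.013, 1.0, -0.0, 0.001]
ft_force: [0.3, -0.1, -3.8]
grip_width: 0.288
clock: 29.58
position: [0.492, -0.314, 0.0588]
ee_rot: [0.013, 1.0, -0.001, 0.002]
ft_force: [0.6, -0.2, 0.2]
grip_width: 0.598
clock: 30.2
position: [0.4908, -0.3138, 0.244]
ee_rot: [0.014, 1.0, -0.001, 0.002]
ft_force: [0.2, 0.5, -0.0]
grip_width: 0.4
[ 0.49083047 -0.31382466  0.24400211]
handle top/base 3466 [186. 183.] z 0.0342 c [ 0.4667 -0.4268] [np.float64(26.3), np.float64(101.5)] -14.61
handle top/base 1629 [317. 172.] z 0.0345 c [ 0.4904 -0.313 ] [np.float64(34.1), np.float64(140.3)] -1.1
handle top/base 2307 [495. 174.] z 0.0316 c [ 0.4699 -0.1408] [np.float64(34.4), np.float64(141.1)] -83.18
handle top/base 1823 [625. 332.] z 0.0347 c [ 0.6123 -0.0193] [np.float64(4.0), np.float64(140.2)] -1.41
scraper top 4477 [318. 215.] z 0.0724 c [ 0.4896 -0.3133] [np.float64(25.9), np.float64(109.3)] -0.73
scraper top 5071 [539. 187.] z 0.0693 c [ 0.4703 -0.1412] [np.float64(26.7), np.float64(110.2)] -83.64
```

View pics/w11.png

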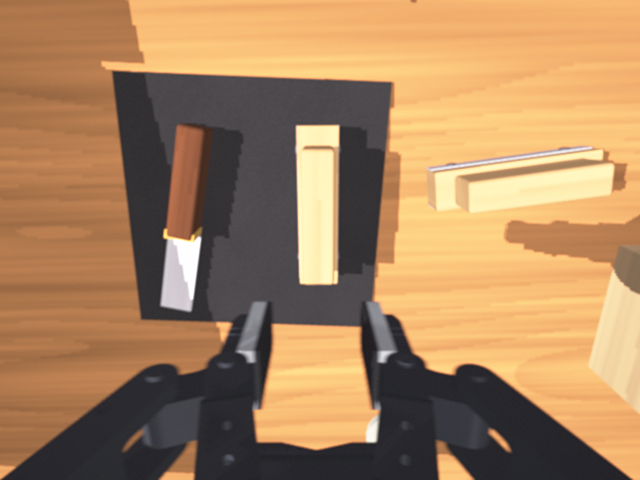

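Both tools are on the mat, the blade flat (top z 34 mm) and the scraper upright (top z 72 mm). I go behind the cover with closed fingers to shut it.

```bash
python3 -m jog '[[[0.05,0.05,0],[0,0,0],0],[[0.05,0.05,0],[0,0,0],0],[[0.05,0.05,0],[0,0,0],0],[[0.05,0.05,0],[0,0,0],0],[[0.045,0.05,0],[0,0,0],0]]'
python3 -m jog '[[[0,0.05,0],[0,0,0],0],[[0,0.05,0],[0,0,0],0],[[0,0,0],[0,0,0],0]]'
python3 - <<'E'
from h import *
o=sensors.get_obs();q=o['ee_rot'];print(o['position'],q,o['joint_pos'],"tz",2*(q[0]*q[2]+q[1]*q[3]),2*(q[1]*q[2]-q[0]*q[3]),o['grip_width'])
shot("scene","s20",(150,80,450,300),2.6)
E
```

```text
clock: 30.88
position: [0.7088, -0.0874, 0.2359]
ee_rot: [0.019, 1.0, 0.002, -0.002]
ft_force: [0.7, -1.1, 0.8]
grip_width: -0.002
clock: 31.25
position: [0.7095, 0.0221, 0.2275]
ee_rot: [0.016, 1.0, 0.002, -0.007]
ft_force: [-0.2, -0.9, 0.6]
grip_width: -0.001
[0.70951326 0.02208869 0.22749154] [ 0.01564573  0.99985222  0.00200946 -0.00683448] [-0.66325903  0.72247217  0.98531461  1.25518464 -0.58866817  1.47027815
  1.79948872] tz -0.01360406374509568 0.004232185734577637 -0.0005635890263628742
```

View pics/s20.png

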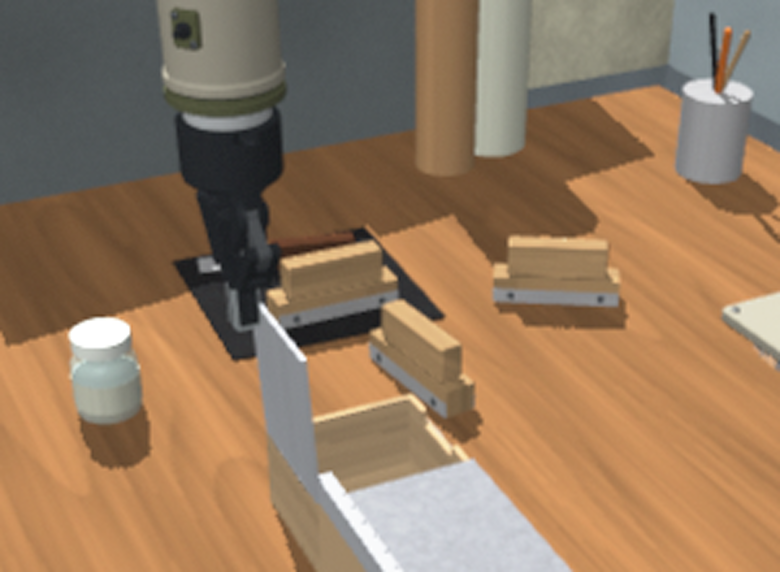

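```bash
python3 -m jog '[[[0.02,0.01,0.0],[0,-0.012,0],0],[[0.0,0.008,0],[0,0,0],0],[[0,0,-0.02],[0,0,0],0],[[0,0,0],[0,0,0],0]]'
python3 - <<'E'
from h import *
o=sensors.get_obs();q=o['ee_rot'];print(o['position'],q,o['joint_pos'],"tz",2*(q[0]*q[2]+q[1]*q[3]),2*(q[1]*q[2]-q[0]*q[3]),o['ft_force'])
shot("scene","s21",(150,80,450,300),2.6)
im,d,m=shot("top","t10",(250,130,400,250),4)
E
```

```text
clock: 31.8
position: [0.7271, 0.0316, 0.2029]
ee_rot: [0.021, 1.0, 0.0, -0.003]
ft_force: [-0.6, -0.5, -0.1]
grip_width: 0.001
[0.72714605 0.03161755 0.20288813] [ 2.09493360e-02  9.99774626e-01  4.35486403e-04 -3.41056984e-03] [-0.64854447  0.77057796  0.96578092  1.23275413 -0.61588533  1.44141168
  1.78005217] tz -0.00680135607080595 0.0010136748590554828 [-0.60118224 -0.4541716  -0.12559292]
```

View pics/s21.png

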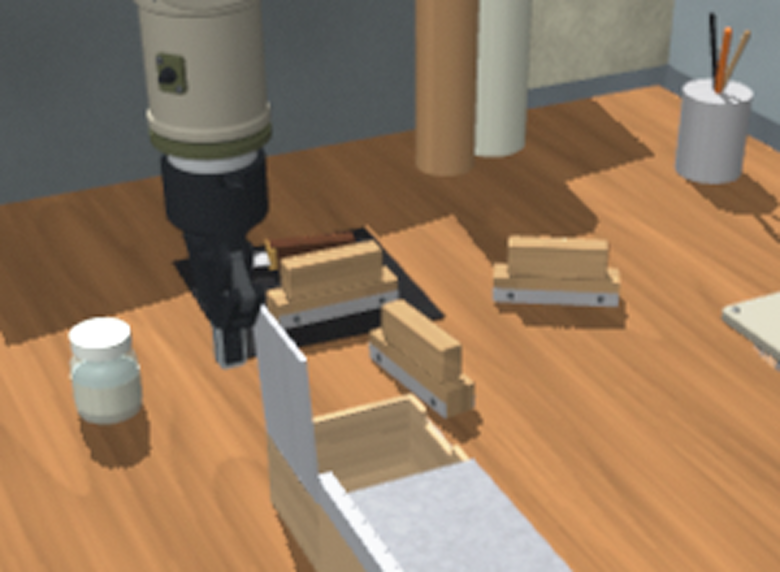

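View pics/t10.png

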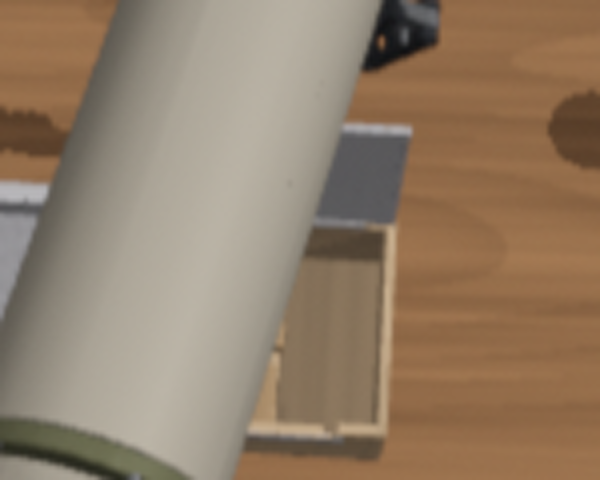

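```bash
python3 -m jog '[[[-0.015,0.004,-0.004],[0,-0.007,0],0],[[-0.012,0.004,-0.004],[0,0,0],0],[[-0.012,0,0],[0,0,0],0],[[-0.012,0,-0.002],[0,0,0],0],[[-0.012,0,-0.002],[0,0,0],0]]'
python3 - <<'E'
from h import *
o=sensors.get_obs();q=o['ee_rot'];print(o['position'],q,o['ft_force'])
shot("scene","s22",(150,80,450,300),2.6)
E
```

```text
clock: 32.52
position: [0.665, 0.0377, 0.1964]
ee_rot: [0.022, 1.0, 0.001, 0.005]
ft_force: [2.1, 0.3, 0.2]
grip_width: -0.001
[0.66504802 0.03766814 0.19638934] [2.17532016e-02 9.99748136e-01 9.62812770e-04 5.43462763e-03] [2.06516336 0.27384517 0.22481368]
```

View pics/s22.png

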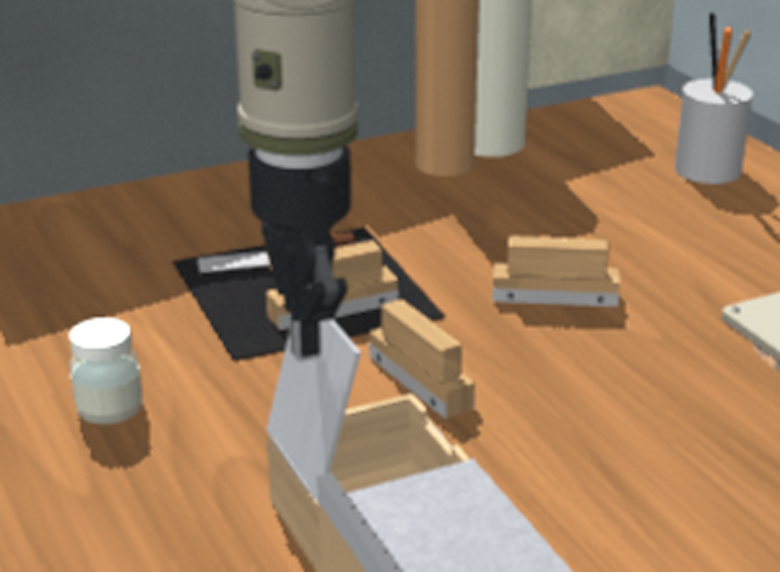

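Closing works; I continue down the arc.

```bash
python3 -m jog '[[[-0.011,0,-0.005],[0,0.0,0],0],[[-0.011,0,-0.007],[0,0,0],0],[[-0.011,0,-0.008],[0,0,0],0],[[-0.01,0,-0.009],[0,0,0],0],[[-0.008,0,-0.01],[0,0,0],0]]'
python3 - <<'E'
from h import *
o=sensors.get_obs();q=o['ee_rot'];print(o['position'],q,o['ft_force'])
shot("scene","s23",(150,80,450,300),2.6)
E
```

```text
clock: 33.2
position: [0.6146, 0.0362, 0.1612]
ee_rot: [0.023, 1.0, 0.002, 0.009]
ft_force: [0.9, 0.1, 2.4]
grip_width: -0.005
[0.61463556 0.03617468 0.16116174] [0.02264867 0.99969547 0.00248044 0.00947943] [0.85647475 0.14799784 2.40668566]
```

View pics/s23.png

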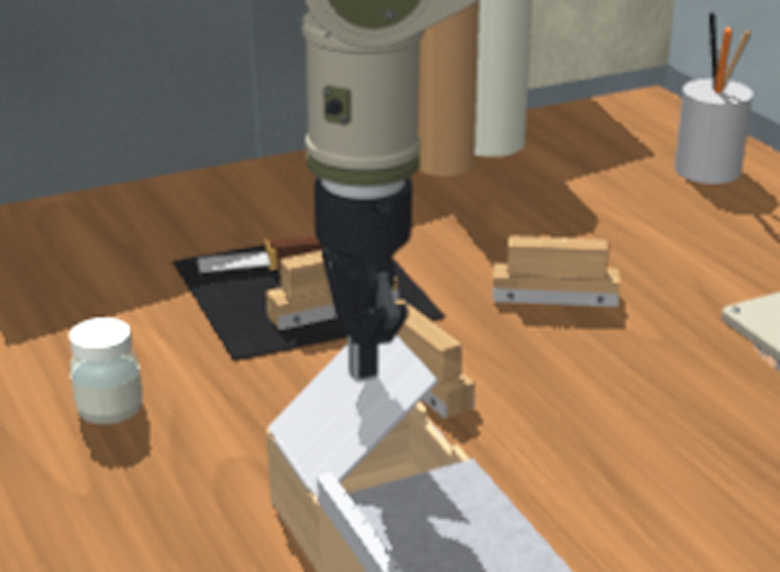

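```bash
python3 -m jog '[[[-0.007,0,-0.011],[0,0.01,0],0],[[-0.006,0,-0.011],[0,0.008,0],0],[[-0.005,0,-0.011],[0,0,0],0],[[-0.003,0,-0.011],[0,0,0],0],[[-0.001,0,-0.009],[0,0,0],0]]'
python3 - <<'E'
from h import *
o=sensors.get_obs();q=o['ee_rot'];print(o['position'],q,o['ft_force'])
E
```

```text
clock: 33.88
position: [0.5904, 0.0362, 0.1035]
ee_rot: [0.023, 1.0, 0.002, -0.001]
ft_force: [1.2, 1.1, 0.6]
grip_width: 0.001
[0.59038159 0.03621411 0.10354074] [ 2.27403147e-02  9.99738362e-01  2.27544267e-03 -9.53231054e-04] [1.19620862 1.0561214  0.55730998]
```

```bash
python3 -m jog '[[[-0.001,0,-0.003],[0,0,0],0],[[0,0,-0.002],[0,0,0],0]]'
python3 -m jog '[[[0,0,-0.001],[0,0,0],0],[[0,0,0],[0,0,0],0]]'
```

```text
clock: 34.12
position: [0.5892, 0.036, 0.0988]
ee_rot: [0.023, 1.0, 0.002, -0.001]
ft_force: [-11.9, 2.1, 31.7]
grip_width: 0.003
clock: 34.38
position: [0.5893, 0.0359, 0.0995]
ee_rot: [0.023, 1.0, 0.003, -0.002]
ft_force: [-0.4, -0.4, -0.5]
grip_width: -0.0
```

```bash
python3 -m jog '[[[0,0,0.03],[0,0,0],0],[[-0.02,0,0.05],[0,0,0],0],[[-0.06,0,0.05],[0,0,0],0],[[-0.06,0,0.02],[0,0,0],0],[[-0.06,0,0],[0,0,0],0]]'
python3 -m jog '[[[0,-0.05,0],[0,0,0],0],[[0,-0.05,0],[0,0,0],0],[[0,-0.05,0],[0,0,0],0],[[0,0,0],[0,0,0],0]]'
python3 - <<'E'
from tools import *
o=sensors.get_obs();print(o['position'],o['clock'])
im,d,m=shot("scene","s24")
P=m["P"];Z=P[...,2];ok=d>0
k=ok&(Z>.07)&(Z<.1)&(P[...,0]>.57)&(P[...,0]<.66)&(P[...,1]>-.005)&(P[...,1]<.09)
p=P[k];A=np.c_[p[:,:2]-[.68,.04],np.ones(len(p))];print("cover",k.sum(),np.linalg.lstsq(A,p[:,2],rcond=None)[0])
k=ok&(Z>.07)&(Z<.1)&(P[...,0]>.57)&(P[...,0]<.66)&(P[...,1]>.12)&(P[...,1]<.35)
p=P[k];A=np.c_[p[:,:2]-[.68,.04],np.ones(len(p))];print("board",k.sum(),np.linalg.lstsq(A,p[:,2],rcond=None)[0])
im,d,m=shot("top","t11")
E
```

```text
clock: 35.0
position: [0.461, 0.0398, 0.234]
ee_rot: [0.027, 0.999, 0.003, -0.019]
ft_force: [-1.1, 0.8, -1.1]
grip_width: 0.003
clock: 35.5
position: [0.4591, -0.1135, 0.2343]
ee_rot: [0.025, 0.999, 0.01, -0.018]
ft_force: [-0.4, 0.4, 1.2]
grip_width: 0.005
[ 0.45906081 -0.11351784  0.23434788] 35.5
cover 986 [-0.00326304  0.00168646  0.07957751]
board 3527 [-0.00087957  0.00019878  0.07989058]
```

View pics/s24.png

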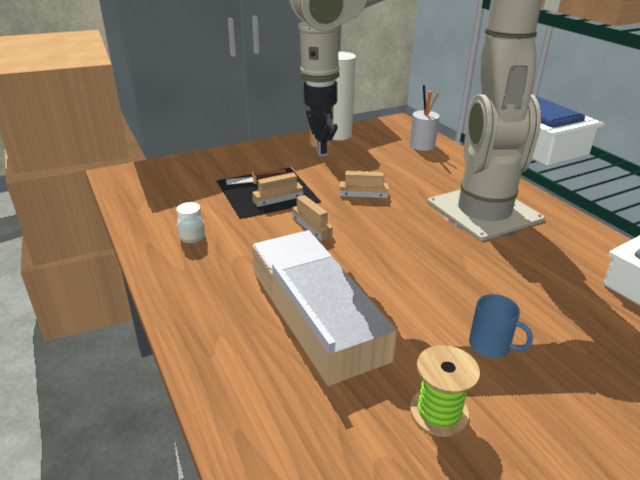

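View pics/t11.png

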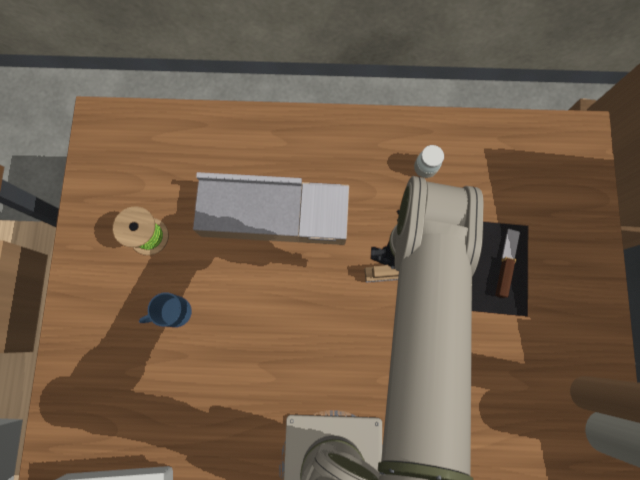

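Everything looks in place: the cover is level with the board (tilt under about 0.004 rad, within noise), the board is bare and both tools are on the mat. The robot is clear of everything, so I hand in.

```bash
python3 - <<'E'
from workcell import manip
print(manip.hand_in())
E
```

```text
the job is handed in; nothing more can be done
None
```

The job is done and handed in after about 35 s of robot time, of the 210 s allowed.

- **Cover opened:** I put the pry blade about 33 mm into the notch and levered the cover free. I then swung it up to about 1.6 rad with the blade and laid the blade back on the mat.
- **Offcuts:** Three offcuts were present. I swept all of them into the box in one pass with the scraper that was farthest right at the start, and none fell on the bench.
- **Tidying up:** I stood the scraper back on the mat first, then shut the cover with the closed fingers. They pressed down with about 32 N for a moment.

**Last checks:**
- **Cover:** It measured level with the board, at z 79.6 mm against 79.9 mm. A residual tilt of about 0.003 rad is roughly the size of the measurement noise.
- **Offcuts:** The board was bare. I saw all three offcuts in the box before shutting the cover.
- **Tools:** The blade was flat and the scraper upright, both on the mat.
- **Mug, spool and jar:** I never touched them, and they looked unmoved in the last pictures.

No check failed or disagreed with another. In the last top view the arm hid the scraper, so its position rests on the scene view and the close-up taken just after I placed it.

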